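# Balance check of a microscope counterweight arm on a domed rest

## Robot

A 6-joint arm with a two-finger parallel gripper is mounted at the origin on the work surface. World frame = base frame: x ahead of the robot, y to its left, z up, the work surface at z = 0. Lengths are in m, angles in rad, forces in N, time in s.
With the tool pointing down it reaches from about 0.425 to 0.95 m from the base axis. Payload 3.5 kg.
Tool frame: the origin (TCP) lies midway between the tips of the shut fingers; the grasp point (between the pads) lies 19 mm behind it; z points along the fingers, y is the direction in which the jaws open and shut (so a half turn about z gives the same grasp; the last joint's range is limited). The gripper opens to 85 mm and grips with 20 to 120 N. Pads are 22 mm wide; open, the fingers measure 114 mm over their backs; the gripper's body (76 mm by 85 mm) begins 54 mm behind the grasp point. The pads swing forward as they close: fully open they stand 13 mm farther back than shut.
Start: joints at [-1.47, 0.286, 1.577, -0, 1.279, -0.15], TCP at [0.168, -0.654, 0.231] pointing down, gripper open.
Joint ranges: [-2.77, 2.77], [-0.9, 2.22], [0.21, 2.48], [-1.53, 4.67], [0.24, 2.81], [-2.84, 2.84]. Speed limits (rad/s): [2.79, 2.79, 3.14, 3.14, 3.14, 3.14].

## Interface

Orientations are given as [roll, pitch, yaw] about the fixed x, y, z axes, in that order (R = Rz(yaw) Ry(pitch) Rx(roll)).
In Python, from bench import manip gives the robot as it stands.
- The arm moves only by the tool arm_command, never from a script. Its argument "steps" is a list of rows, each an object of numbers: "x", "y", "z": the shift along the tool's x, y, z in mm; "rx", "ry", "rz": the turn, a rotation vector about the tool's x, y, z in rad; "claw": the finger opening in mm, from 0 to 85.4. In form: [{"x": .., "y": .., "z": .., "rx": .., "ry": .., "rz": .., "claw": ..}, ...]. A call has 1 to 20 rows; each row shifts and turns the commanded pose from where the row before left it, along the tool's axes as they then stand; what a row does not reach is not made up. A row lasts 1/8 s, in which the tool goes at most 62.5 mm and 10.7 degrees, less where a joint would pass 70% of its speed; a pose out of reach is approached as far as the arm can. A call is refused whole if a number of a shift passes 62.5 or a number of a turn 0.188, either way. A call with a gripper value outside its range is refused whole. The fingers move at their own pace and stop on an object; "squeeze" is the grip in N (left out, the last holds). Time passes only in rows, so rows that do not move let the fingers close. It gives the time, the measured TCP pose, the force and the opening at its end, in the units of the state.
- manip.sense(): the state, without advancing time (a new reading comes with each control period).
- manip.snapshot(name): name is "scene" or "side" or "wrist"; returns the picture (384x512x3 uint8, red, green, blue); there is no depth.
- manip.camera_info(name): a dict with "fx", "fy", "cx", "cy" (pixels), "dist" ([k1, k2, p1, p2, k3] as OpenCV has them; the pictures are not rectified), "cam_to_world" (4x4, takes a point from camera to world coordinates). Camera axes: x right, y down, z forward; pixel columns grow to the right and rows downward; lengths in m; the calibration is good to about 2 mm. A picture is of the moment at which its call begins: read the wrist's pose just before it. camera_info takes no time and is no camera call; for the wrist camera it gives the pose at the moment of the call.
- manip.finish_job(): hands the job in, once; it reports no verdict.
The state is a dict: "t": time; "joint_pos": joint angles; "qvel": joint speeds; "effort": joint torques, N m; "ee_pos": TCP position; "orientation": TCP orientation; "wrist_force": force on the tool from outside, world axes, zero at the start; "moment": the same for the moment, N m; "width": finger opening in m.
Only numpy, scipy, OpenCV 4.12 (cv2) and the standard library are available. Lean on these libraries where they do the work, as an engineer would, in place of code of your own. Each camera call takes 0.05 s, during which the arm holds its last target.

## Task

Set up the balance check: push the blue domed rest across the black plate, without lifting it, until its leading edge (the straight side facing the white line) lies along the scribed white line. Then take the aluminium counterweight arm from its cradle and balance it on top of the dome on its red balance mark, brass weight upwards, so that it stays there level by itself with the rest still at the line. Leave the other things where they are.

Things in the scene. Friction and masses are not known exactly. Their poses are not given: they have to be found in the camera images.
- plate: fixed black plate, 300 (its x) x 420 (its y) x 12 mm high, on the table; origin at the centre of its underside, so its top is 12 mm above the origin; z up. The white line runs along its x.
- line (a point): middle of the white scribed line, on the plate's top; the line is 270 mm long along the plate's x and 2 mm wide. Axes as the plate's: the rest starts on the +y side of the line and is pushed towards -y. There is no stop at the line.
- rest: loose domed rest, 0.7 kg: blue square block 130 x 130 x 22 mm, a grey rubber dome in its middle (ball of radius 45 mm centred 48 mm above the underside; top at 93 mm). Origin at the centre of the underside, z up. Turned at most 0.12 rad from the plate at the start; its -y side is the leading edge that must meet the line, its +y side the one to push. Friction about 0.6; it stops when the push stops.
- rest_edge (a point): middle of the lower leading (-y) edge of the rest, 65 mm from its centre
- dome_top (a point): the topmost point of the dome, 93 mm above the rest's underside
- bar: loose counterweight arm, 0.2 kg: aluminium bar 150 x 30 x 12 mm along its x, a brass disc (30 mm wide, 10 mm high) fixed on top, 39 mm to +x of the origin. Origin on the underside below the centre of mass (9 mm up), where a 3 mm red band goes round; the bar reaches 59 mm to +x, 91 mm to -x. z up. Set e mm off-centre on the dome it tilts about e/36 rad; far out it slides off.
- cradle: fixed dark cradle holding the arm: foot 110 x 50 x 6 mm, two black ribs 12 mm long, 30 mm wide, 36 mm either side of the middle, tops 24 mm above the table (the arm's underside lies there). Origin at the centre of its underside; x along the arm. The arm's red band lies within a few mm of the middle.
- objective: brass microscope objective standing upright on the plate, 32 mm across, 58 mm high; a bystander. Origin at the centre of its underside.
- post: thin steel optics post, 32 mm foot, 70 mm high, standing on the plate; a bystander. Origin at the centre of its underside.
- driver: screwdriver with a red handle, 160 mm long, lying on the table; a bystander.
- jar: small amber glass jar with a white cap, 44 mm across, 50 mm high; a bystander. Origin at the centre of its underside.
- filter_ring: flat black filter ring, 44 mm across, 8 mm thick; a bystander. Origin at the centre of its underside.
There are look-alikes about, which are no part of the job. Of the things like the bar, leave any that is orange; of the rest the larger one is meant.

How it is judged:
On the way, in this order (a step that is already met when the one before it is completed fails the run):
1. the rest stands on the plate with its leading edge along the white line, let go by the fingers, the arm still in its cradle (y of rest_edge in the frame of line between -0.004 and 0.004 m and x of rest_edge in the frame of line between -0.075 and 0.075 m and angle between the y axis of rest and the y axis of plate, either way round below 0.06 rad and contact force between rest and the fingers below 0.05 N and linear speed of rest below 0.02 m/s and horizontal distance between bar and cradle below 0.03 m), for 0.2 s.
2. the arm lies balanced on the dome, released (contact force between bar and rest above 0.5 N and angle between bar's own z axis and vertical below 0.15 rad and distance between bar and dome_top below 0.012 m and linear speed of bar below 0.02 m/s and angular speed of bar below 0.2 rad/s and contact force between each of bar, rest and the fingers below 0.05 N), for 0.3 s.
At the end, for the whole second after the job is handed in: Rest's leading edge within 4 mm of the line at its middle (itself within 75 mm of the line's middle), square within 0.06 rad; arm at rest on the dome, released, weight up, tilted under 0.15 rad, mark within 12 mm of the dome top (all of step 2 and y of rest_edge in the frame of line between -0.004 and 0.004 m and x of rest_edge in the frame of line between -0.075 and 0.075 m and angle between the y axis of rest and the y axis of plate, either way round below 0.06 rad); the robot touches nothing.
It fails at once if the rest is lifted off the plate (more than 12 mm) (z of rest in the frame of plate above 0.024 m).
It fails at once if a bystander is moved by more than 25 mm (distance of any of objective, post, driver, jar, filter_ring from where it was at the start of the episode above 0.025 m).
It also fails if it takes over 64 s, if anything falls off the work surface, if the arm or the gripper's body presses on something with over 40 N, if the wrist force passes 120 N, or if a joint passes its speed limit or range.

## Working session

There is one attempt and no reset: what is moved stays moved. The work goes in short steps, Python scripts to look and compute and a tool call to move; the robot and the scene stay as the last step left them, time stands still between calls to the robot, and variables do not carry over. Pictures are saved under pics/ and viewed, and the job is handed in when it is done.

Besides the shell and the picture viewer there is one more tool, called after ">>>" by a JSON object that holds its "fn" and its "kwargs", one argument or row to a line. arm_command: Moves the arm, as the interface text tells. Its arguments: {"type":"object","properties":{"steps":{"type":"array"},"squeeze":{"type":"number"}},"required":["steps"]}

```bash
mkdir -p pics; ls; cat > h.py <<'E'
import numpy as np, cv2, json
from bench import manip
def snap(n,f):
    im=manip.snapshot(n); cv2.imwrite('pics/'+f,im[:,:,::-1]); return im
def ray(n,pts,info=None):
    c=info or manip.camera_info(n)
    K=np.array([[c['fx'],0,c['cx']],[0,c['fy'],c['cy']],[0,0,1]])
    u=cv2.undistortPoints(np.array(pts,float).reshape(-1,1,2),K,np.array(c['dist'],float)).reshape(-1,2)
    T=np.array(c['cam_to_world']); d=np.c_[u,np.ones(len(u))]@T[:3,:3].T
    return T[:3,3],d
def at(n,pts,z,info=None):
    o,d=ray(n,pts,info); return o+d*((z-o[2])/d[:,2])[:,None]
def proj(n,P,info=None):
    c=info or manip.camera_info(n)
    K=np.array([[c['fx'],0,c['cx']],[0,c['fy'],c['cy']],[0,0,1]])
    T=np.linalg.inv(np.array(c['cam_to_world']))
    return cv2.projectPoints(np.array(P,float).reshape(-1,1,3),cv2.Rodrigues(T[:3,:3])[0],T[:3,3],K,np.array(c['dist'],float))[0].reshape(-1,2)
E
python3 - <<'E'
from h import *
print(manip.sense())
for n in('scene','side','wrist'):
    c=manip.camera_info(n); print(n,c['fx'],np.round(c['cam_to_world'],3).tolist()); snap(n,n+'0.png')
E
```

```text
pics
{'t': 0.0, 'joint_pos': array([-1.47001105e+00,  2.87193349e-01,  1.57817386e+00, -2.14985649e-05,
        1.27857301e+00, -1.49941042e-01]), 'qvel': array([ 0.00134766, -0.00038416, -0.00033556,  0.00022358, -0.00051419,
       -0.00117281]), 'effort': array([ 2.27362943e-04, -4.05976331e+01, -2.92627984e+01, -4.24699840e-05,
        5.77885075e-03,  6.87490214e-06]), 'ee_pos': array([ 0.1674687 , -0.65322447,  0.2299304 ]), 'orientation': array([-3.13926835e+00, -3.30337583e-04,  2.50732149e-01]), 'wrist_force': array([0.11775273, 0.43281167, 0.253182  ]), 'moment': array([-0.00043172, -0.01513069,  0.03118596]), 'width': 0.08534485913218391}
scene 428.961625297169 [[-0.661, 0.586, -0.469, 1.089], [0.751, 0.516, -0.412, 0.504], [0.0, -0.624, -0.781, 0.99], [0.0, 0.0, 0.0, 1.0]]
side 352.0340479077357 [[0.923, -0.207, 0.324, 0.242], [-0.384, -0.527, 0.758, -0.694], [0.014, -0.824, -0.566, 0.619], [0.0, 0.0, 0.0, 1.0]]
wrist 299.8470800336564 [[0.248, -0.931, -0.267, 0.236], [-0.969, -0.24, -0.065, -0.637], [-0.003, 0.275, -0.961, 0.374], [0.0, 0.0, 0.0, 1.0]]
```

View pics/scene0.png

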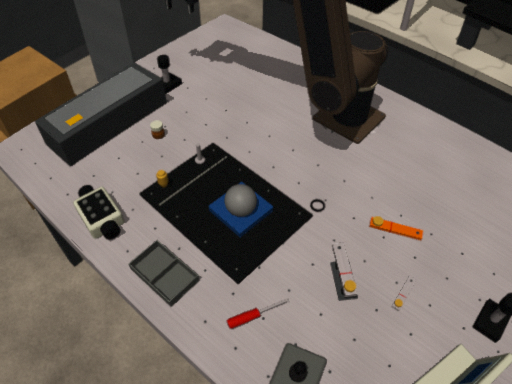

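View pics/side0.png

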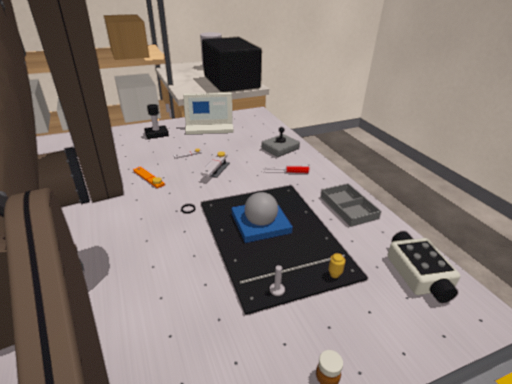

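View pics/wrist0.png

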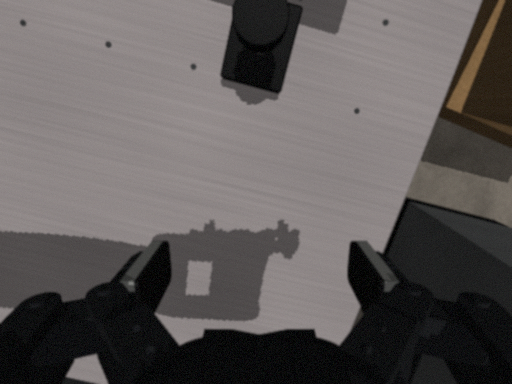

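Scene: plate around (225,205), line from (161,203) to (228,158), rest (241,207), aluminium arm in its cradle (345,272), orange decoy (396,228), small decoy (401,293). Zooming in.

```bash
python3 - <<'E'
import cv2
a=cv2.imread('pics/scene0.png')
cv2.imwrite('pics/sc_plate.png',cv2.resize(a[135:280,130:320],None,fx=4,fy=4,interpolation=cv2.INTER_CUBIC))
cv2.imwrite('pics/sc_bar.png',cv2.resize(a[230:310,300:400],None,fx=7,fy=7,interpolation=cv2.INTER_CUBIC))
b=cv2.imread('pics/side0.png')
cv2.imwrite('pics/si_plate.png',cv2.resize(b[180:305,195:365],None,fx=4.5,fy=4.5,interpolation=cv2.INTER_CUBIC))
E
```

```text
(no output)
```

View pics/sc_plate.png

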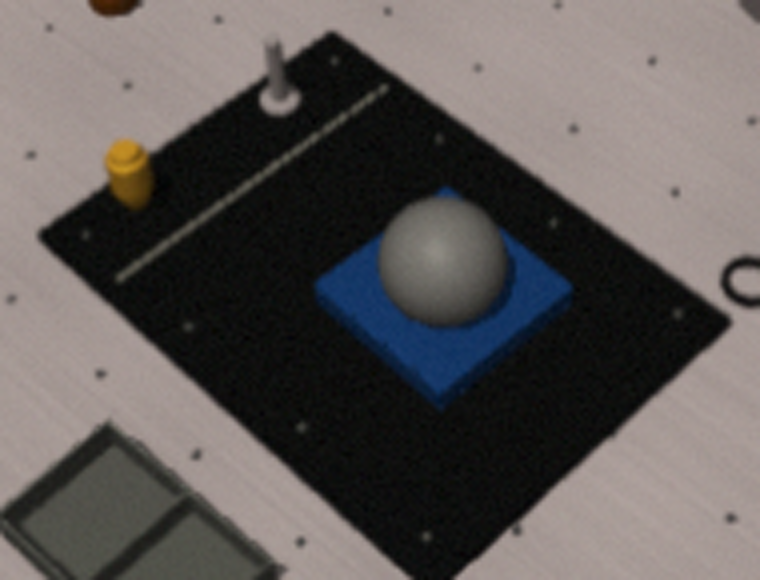

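View pics/sc_bar.png

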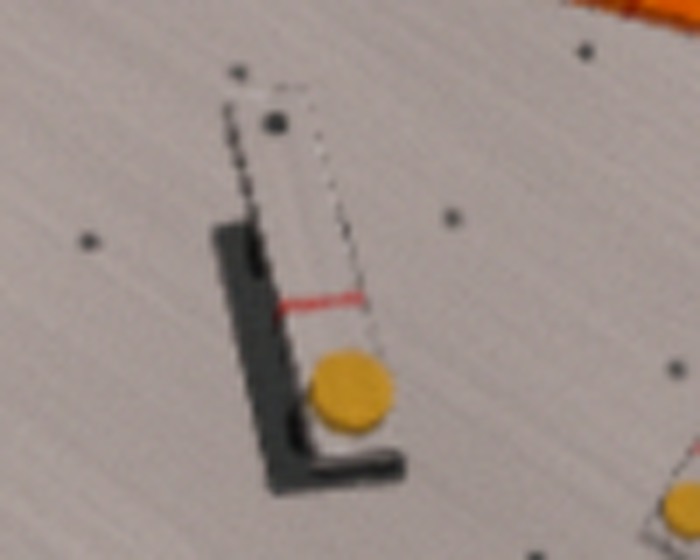

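View pics/si_plate.png

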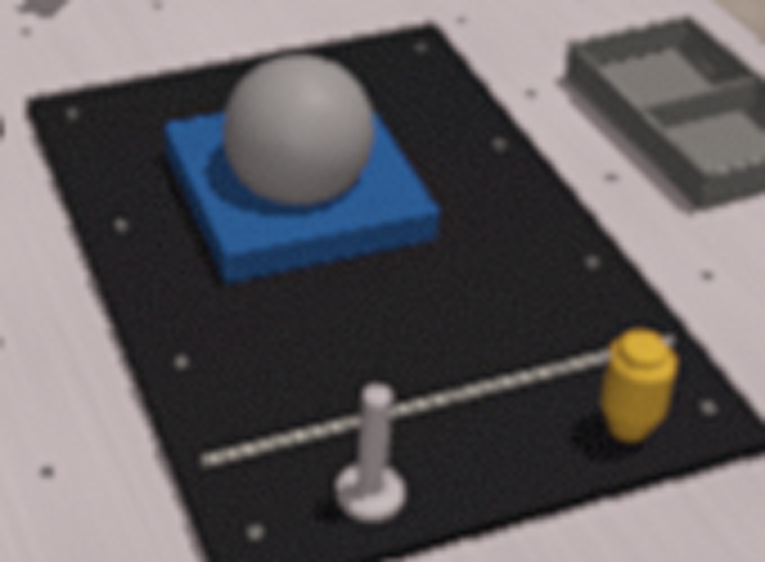

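```bash
cat > fit.py <<'E'
from h import *
from scipy.optimize import least_squares
def un(p,x0,y0,s): p=np.array(p,float); return np.c_[x0+(p[:,0]+.5)/s-.5,y0+(p[:,1]+.5)/s-.5]
def P(pose,L,z0=0):
    x,y,a=pose; L=np.array(L,float); R=np.array([[np.cos(a),-np.sin(a)],[np.sin(a),np.cos(a)]])
    return np.c_[L[:,:2]@R.T+[x,y],L[:,2]+z0]
def fit(obs,g):  # obs: list of (cam,info,local pts,pixels)
    f=lambda p: np.concatenate([(proj(n,P(p,L),i)-px).ravel() for n,i,L,px in obs])
    r=least_squares(f,g); return r.x,f(r.x).reshape(-1,2)
E
python3 - <<'E'
from fit import *
S=manip.camera_info('scene');D=manip.camera_info('side')
for n,x in(('scene',un([(332,33),(40,236),(730,322),(387,87),(119,279)],130,135,4)),):
    A=at(n,x,.012);print(np.round(A,4))
B=at('side',un([(30,103),(435,27),(205,460),(672,340)],195,180,4.5),.012);print(np.round(B,4))
print('rest',np.round(at('scene',un([(316,287),(440,392),(572,290)],130,135,4),.034),4))
print('rest',np.round(at('side',un([(222,257),(438,210),(165,125)],195,180,4.5),.034),4))
b=un([(278,303),(362,296),(228,97),(310,90)],300,230,7)
print('bar',np.round(at('scene',b,.036),4),np.round(at('scene',un([(352,385)],300,230,7),.046),4))
E
```

```text
[[ 0.4166 -0.2566  0.012 ]
 [ 0.7121 -0.27    0.012 ]
 [ 0.4381  0.1598  0.012 ]
 [ 0.4314 -0.1807  0.012 ]
 [ 0.6993 -0.1947  0.012 ]]
[[ 0.4354  0.1464  0.012 ]
 [ 0.7279  0.1313  0.012 ]
 [ 0.4327 -0.1831  0.012 ]
 [ 0.7002 -0.1979  0.012 ]]
rest [[ 0.6203 -0.0689  0.034 ]
 [ 0.6282  0.056   0.034 ]
 [ 0.5036  0.0676  0.034 ]]
rest [[ 0.4874 -0.0669  0.034 ]
 [ 0.6194 -0.0748  0.034 ]
 [ 0.5     0.0623  0.034 ]]
bar [[0.5541 0.3277 0.036 ]
 [0.5317 0.3494 0.036 ]
 [0.4937 0.2634 0.036 ]
 [0.4706 0.2853 0.036 ]] [[0.5695 0.3681 0.046 ]]
```

```bash
python3 - <<'E'
from fit import *
S=manip.camera_info('scene');D=manip.camera_info('side')
p=[(-150,-210,12),(150,-210,12),(-150,210,12)]
# line local: fit line separately
Ls=un([(387,87),(119,279)],130,135,4);Ld=un([(205,460),(672,340)],195,180,4.5)
ln=np.array([(-.135,0,.012),(.135,0,.012)])
for o in([('scene',S,ln,Ls),('side',D,ln,Ld)],[('scene',S,ln,Ls)],[('side',D,ln,Ld)]):
    print('line',*[np.round(v,4).tolist() for v in fit(o,[.566,-.19,-.05])])
c=.065;rs=np.array([(c,-c,.034),(c,c,.034),(-c,c,.034)]);rd=np.array([(-c,-c,.034),(c,-c,.034),(-c,c,.034)])
Rs=un([(316,287),(440,392),(572,290)],130,135,4);Rd=un([(222,257),(438,210),(165,125)],195,180,4.5)
for o in([('scene',S,rs,Rs),('side',D,rd,Rd)],[('scene',S,rs,Rs)],[('side',D,rd,Rd)]):
    print('rest',*[np.round(v,4).tolist() for v in fit(o,[.556,-.005,-.05])])
b=np.array([(0,-.015,.036),(0,.015,.036),(-.091,-.015,.036),(-.091,.015,.036),(.039,0,.046)])
# order: scene left side ->? 
px=un([(278,303),(362,296),(228,97),(310,90),(352,385)],300,230,7)
print('bar',*[np.round(v,4).tolist() for v in fit([('scene',S,b,px)],[.543,.338,.82])])
print(np.round(at('scene',un([(280,105),(133,200)],130,135,4),.014),3), np.round(at('side',un([(371,500),(632,430)],195,180,4.5),.014),3))
E
```

```text
line [0.5662, -0.1893, -0.0519] [[-0.3582, -0.2378], [-0.7998, 0.055], [-0.6895, -0.0668], [-0.0917, -0.5113]]
line [0.5652, -0.1878, -0.0502] [[0.1597, -0.2196], [-0.1485, 0.1648]]
line [0.5667, -0.1903, -0.0527] [[-0.3191, 0.1347], [0.3513, -0.2842]]
rest [0.5598, -0.0036, -0.0755] [[-0.9504, -0.9737], [-0.2588, 0.3647], [0.4393, -1.0818], [0.4796, -1.0724], [-0.1653, -0.348], [-0.4903, -0.7283]]
rest [0.5605, -0.0019, -0.0777] [[-0.7001, -0.5427], [-0.0462, 0.9017], [0.7448, -0.5353]]
rest [0.5588, -0.0066, -0.0814] [[0.3635, -0.3376], [-0.0402, 0.5131], [-0.3622, -0.185]]
bar [0.5435, 0.3395, 0.8147] [[0.4138, 0.425], [-0.0495, 0.3157], [0.2678, -0.5084], [-0.4105, -0.466], [-0.2205, 0.1502]]
[[ 0.502 -0.229  0.014]
 [ 0.644 -0.242  0.014]] [[ 0.498 -0.238  0.014]
 [ 0.641 -0.247  0.014]]
```

>>> {"fn": "arm_command", "kwargs": {
  "steps": [
    {"x":39,"y":-44,"claw":60},
    {"x":39,"y":-44},
    {"x":39,"y":-44},
    {"x":39,"y":-44},
    {"x":39,"y":-44},
    {"x":39,"y":-44},
    {"x":39,"y":-44},
    {"x":39,"y":-44},
    {"x":39,"y":-44},
    {"x":39,"y":-44},
    {"x":39,"y":-44},
    {"x":39,"y":-44},
    {"x":39,"y":-44},
    {"x":39,"y":-44},
    {"x":39,"y":-44}
  ]
}}

```text
schema error: expected keys x, y, z, rx, ry, rz, claw
```

>>> {"fn": "arm_command", "kwargs": {
  "steps": [
    {"rz":-0.181},
    {"rz":-0.181},
    {"rz":-0.181},
    {"rz":-0.181},
    {"rz":-0.181},
    {"rz":-0.181},
    {"rz":-0.181},
    {"ry":0},
    {"ry":0}
  ]
}}

```text
schema error: expected keys x, y, z, rx, ry, rz, claw
```

```bash
python3 - <<'E'
from h import *
s=manip.sense();print(s['t'],s['ee_pos'],s['orientation'],s['width'],s['joint_pos'])
c=manip.camera_info('wrist');print(np.round(c['cam_to_world'],4).tolist())
snap('wrist','w1.png')
E
```

```text
0.15 [ 0.16745551 -0.65335296  0.23021913] [-3.13971142e+00 -2.63665391e-04  2.50740849e-01] 0.08536606651041412 [-1.47005019e+00  2.87004795e-01  1.57787282e+00 -2.13164124e-05
  1.27861454e+00 -1.49988800e-01]
[[0.2484, -0.9311, -0.2672, 0.2359], [-0.9687, -0.2397, -0.0653, -0.6369], [-0.0032, 0.275, -0.9614, 0.3737], [0.0, 0.0, 0.0, 1.0]]
```

View pics/w1.png

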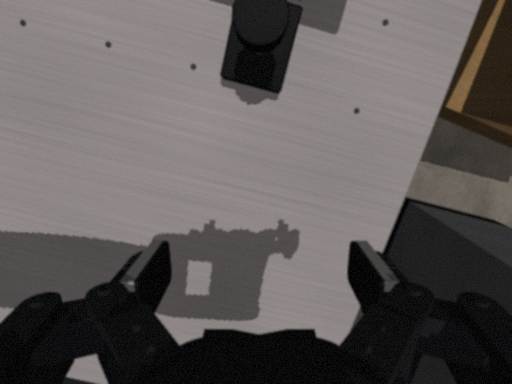

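>>> {"fn": "arm_command", "kwargs": {
  "steps": [
    {"x":39,"y":-44,"z":0,"rx":0,"ry":0,"rz":0,"claw":60},
    {"x":39,"y":-44,"z":0,"rx":0,"ry":0,"rz":0,"claw":60},
    {"x":39,"y":-44,"z":0,"rx":0,"ry":0,"rz":0,"claw":60},
    {"x":39,"y":-44,"z":0,"rx":0,"ry":0,"rz":0,"claw":60},
    {"x":39,"y":-44,"z":0,"rx":0,"ry":0,"rz":0,"claw":60},
    {"x":39,"y":-44,"z":0,"rx":0,"ry":0,"rz":0,"claw":60},
    {"x":39,"y":-44,"z":0,"rx":0,"ry":0,"rz":0,"claw":60},
    {"x":39,"y":-44,"z":0,"rx":0,"ry":0,"rz":0,"claw":60},
    {"x":39,"y":-44,"z":0,"rx":0,"ry":0,"rz":0,"claw":60},
    {"x":39,"y":-44,"z":0,"rx":0,"ry":0,"rz":0,"claw":60},
    {"x":39,"y":-44,"z":0,"rx":0,"ry":0,"rz":0,"claw":60},
    {"x":39,"y":-44,"z":0,"rx":0,"ry":0,"rz":0,"claw":60},
    {"x":39,"y":-44,"z":0,"rx":0,"ry":0,"rz":0,"claw":60},
    {"x":39,"y":-44,"z":0,"rx":0,"ry":0,"rz":0,"claw":60},
    {"x":39,"y":-44,"z":0,"rx":0,"ry":0,"rz":0,"claw":60}
  ]
}}

```text
t: 2.08
ee_pos: [0.571, 0.1326, 0.2313]
orientation: [3.141, -0.0, 0.251]
wrist_force: [-0.2, -0.4, 0.7]
width: 0.0599
```

>>> {"fn": "arm_command", "kwargs": {
  "steps": [
    {"x":0,"y":0,"z":0,"rx":0,"ry":0,"rz":-0.181,"claw":60},
    {"x":0,"y":0,"z":0,"rx":0,"ry":0,"rz":-0.181,"claw":60},
    {"x":0,"y":0,"z":0,"rx":0,"ry":0,"rz":-0.181,"claw":60},
    {"x":0,"y":0,"z":0,"rx":0,"ry":0,"rz":-0.181,"claw":60},
    {"x":0,"y":0,"z":0,"rx":0,"ry":0,"rz":-0.181,"claw":60},
    {"x":0,"y":0,"z":0,"rx":0,"ry":0,"rz":-0.181,"claw":60},
    {"x":0,"y":0,"z":0,"rx":0,"ry":0,"rz":-0.181,"claw":60},
    {"x":0,"y":0,"z":0,"rx":0,"ry":0,"rz":0,"claw":60}
  ]
}}

```text
t: 3.08
ee_pos: [0.5703, 0.1307, 0.2311]
orientation: [-3.141, -0.0, 1.516]
wrist_force: [0.2, 0.6, 0.2]
width: 0.0599
```

```bash
python3 - <<'E'
from h import *
s=manip.sense();print(s['t'],s['ee_pos'],s['orientation'],s['width'],s['joint_pos'])
c=manip.camera_info('wrist');print(np.round(c['cam_to_world'],4).tolist())
snap('wrist','w2.png')
E
```

```text
3.075 [0.57029498 0.13067866 0.23111967] [-3.14118752e+00 -1.32219625e-05  1.51568146e+00] 0.05993054449144528 [5.19062741e-02 9.03783411e-02 1.80308006e+00 5.94841188e-05
 1.24853566e+00 1.07002290e-01]
[[0.9985, -0.0525, -0.0158, 0.5749], [-0.0548, -0.9603, -0.2737, 0.1998], [-0.0008, 0.2741, -0.9617, 0.3745], [0.0, 0.0, 0.0, 1.0]]
```

View pics/w2.png

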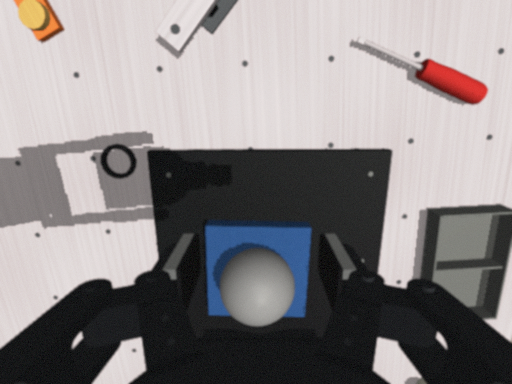

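Wrist view: plate's +y edge (149,150)-(391,150); the rest's rear top edge runs (206,225)-(311,226), the dome at (257,286). Fingers clear of it.

```bash
python3 - <<'E'
from h import *
print(np.round(at('wrist',[(206,225),(311,226),(206,317),(307,318)],.034),4)); print(np.round(at('wrist',[(149,150),(391,150)],.012),4))
print(np.round(at('wrist',[(118,161)],.008),4))
import numpy as np
y=1.516;R=np.array([[np.cos(y),np.sin(y)],[np.sin(y),-np.cos(y)]]) # cols x,y axes
t=np.array([.569,.115]); print(R.T@(t-np.array([.5703,.1307])))
E
```

```text
[[ 0.5024  0.0649  0.034 ]
 [ 0.6303  0.0565  0.034 ]
 [ 0.4881 -0.0681  0.034 ]
 [ 0.6242 -0.0772  0.034 ]]
[[0.4385 0.1573 0.012 ]
 [0.7322 0.141  0.012 ]]
[[0.396  0.1455 0.008 ]]
[-0.01574763 -0.00043818]
```

>>> {"fn": "arm_command", "kwargs": {
  "steps": [
    {"x":0,"y":0,"z":0,"rx":0,"ry":-0.175,"rz":0,"claw":60},
    {"x":0,"y":0,"z":0,"rx":0,"ry":-0.175,"rz":0,"claw":60},
    {"x":7.5,"y":0,"z":35,"rx":0,"ry":0,"rz":0,"claw":60},
    {"x":7.5,"y":0,"z":35,"rx":0,"ry":0,"rz":0,"claw":60},
    {"x":7.5,"y":0,"z":35,"rx":0,"ry":0,"rz":0,"claw":60},
    {"x":7.5,"y":0,"z":35,"rx":0,"ry":0,"rz":0,"claw":60},
    {"x":7.5,"y":0,"z":35,"rx":0,"ry":0,"rz":0,"claw":60},
    {"x":7.5,"y":0,"z":25,"rx":0,"ry":0,"rz":0,"claw":60},
    {"x":0,"y":0,"z":0,"rx":0,"ry":0,"rz":0,"claw":60}
  ]
}}

```text
t: 4.25
ee_pos: [0.5669, 0.1039, 0.0255]
orientation: [-3.136, 0.351, 1.517]
wrist_force: [0.1, -0.1, 0.0]
width: 0.0601
```

```bash
python3 - <<'E'
from h import *
s=manip.sense();print(s['t'],s['ee_pos'],s['orientation'],s['wrist_force'])
a=snap('wrist','w3.png'); b=snap('side','s3.png')
b=cv2.resize(b[150:310,170:380],None,fx=3.5,fy=3.5,interpolation=cv2.INTER_CUBIC);cv2.imwrite('pics/s3z.png',b[:,:,::-1])
E
```

```text
4.25 [0.56694463 0.10394764 0.0254878 ] [-3.13635359  0.35106507  1.51717207] [ 0.09166809 -0.05044971  0.00334035]
```

View pics/w3.png

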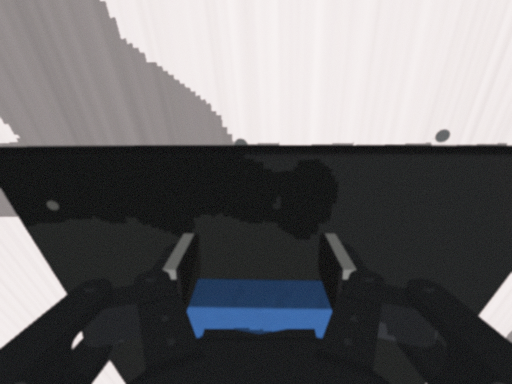

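View pics/s3z.png

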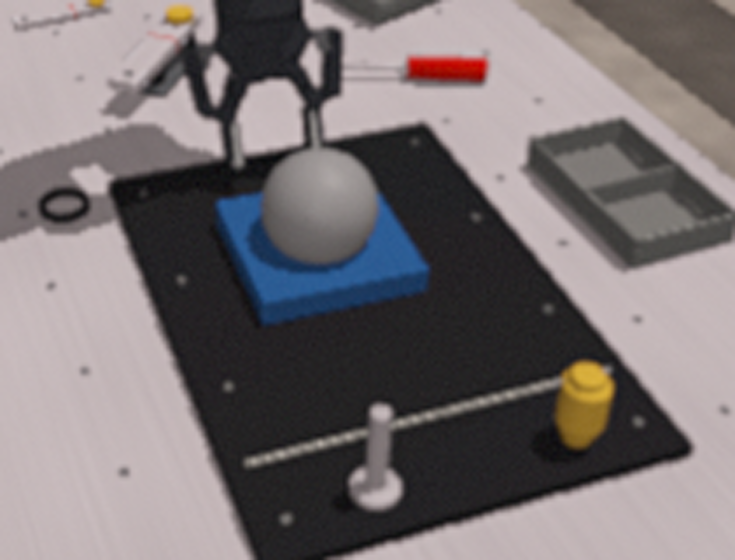

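>>> {"fn": "arm_command", "kwargs": {
  "steps": [
    {"x":3,"y":0,"z":8.5,"rx":0,"ry":0,"rz":0,"claw":60},
    {"x":-9.4,"y":0,"z":3.4,"rx":0,"ry":0,"rz":0,"claw":60},
    {"x":-9.4,"y":0,"z":3.4,"rx":0,"ry":0,"rz":0,"claw":60},
    {"x":-9.4,"y":0,"z":3.4,"rx":0,"ry":0,"rz":0,"claw":60},
    {"x":-4.7,"y":0,"z":1.7,"rx":0,"ry":0,"rz":0,"claw":60},
    {"x":-4.7,"y":0,"z":1.7,"rx":0,"ry":0,"rz":0,"claw":60},
    {"x":-4.7,"y":0,"z":1.7,"rx":0,"ry":0,"rz":0,"claw":60}
  ]
}}

```text
t: 5.22
ee_pos: [0.5669, 0.06, 0.0193]
orientation: [3.141, 0.348, 1.518]
wrist_force: [-0.6, 5.0, 1.3]
width: 0.0598
```

```bash
python3 - <<'E'
from h import *
s=manip.sense();print(s['t'],s['ee_pos'],s['orientation'],s['wrist_force'])
a=snap('wrist','w4.png'); b=snap('side','s4.png')
b=cv2.resize(b[150:310,170:380],None,fx=3.5,fy=3.5,interpolation=cv2.INTER_CUBIC);cv2.imwrite('pics/s4z.png',b[:,:,::-1])
E
```

```text
5.225 [0.56685921 0.05996703 0.01928185] [3.14065278 0.34848536 1.51758402] [-0.6439748   4.95618182  1.3419376 ]
```

View pics/w4.png

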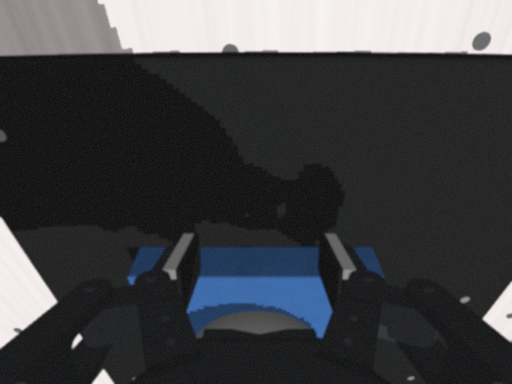

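View pics/s4z.png

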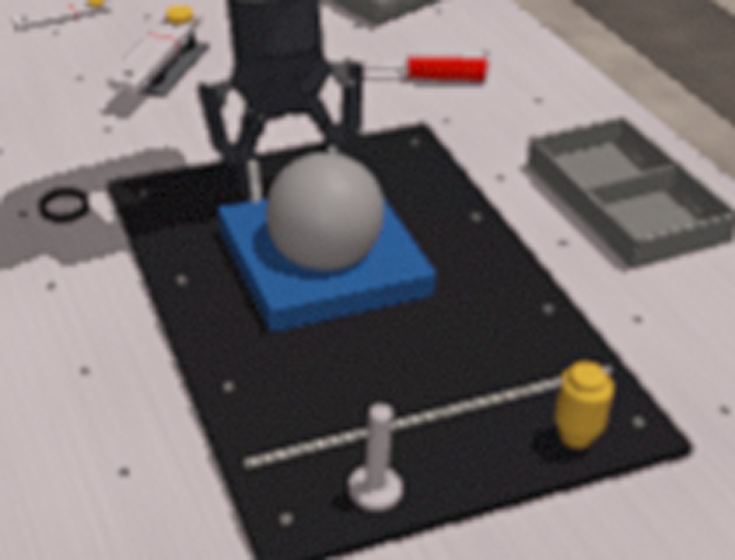

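The fingers are in contact with the rear face (5 N) and the rest has moved a few mm, block front edge now (270,327)-(433,272). Continuing.

>>> {"fn": "arm_command", "kwargs": {
  "steps": [
    {"x":-9.4,"y":0,"z":3.4,"rx":0,"ry":0,"rz":0,"claw":60},
    {"x":-9.4,"y":0,"z":3.4,"rx":0,"ry":0,"rz":0,"claw":60},
    {"x":-9.4,"y":0,"z":3.4,"rx":0,"ry":0,"rz":0,"claw":60},
    {"x":-9.4,"y":0,"z":3.4,"rx":0,"ry":0,"rz":0,"claw":60},
    {"x":-9.4,"y":0,"z":3.4,"rx":0,"ry":0,"rz":0,"claw":60},
    {"x":-9.4,"y":0,"z":3.4,"rx":0,"ry":0,"rz":0,"claw":60},
    {"x":-9.4,"y":0,"z":3.4,"rx":0,"ry":0,"rz":0,"claw":60},
    {"x":-9.4,"y":0,"z":3.4,"rx":0,"ry":0,"rz":0,"claw":60},
    {"x":-9.4,"y":0,"z":3.4,"rx":0,"ry":0,"rz":0,"claw":60},
    {"x":0,"y":0,"z":0,"rx":0,"ry":0,"rz":0,"claw":60}
  ]
}}

```text
t: 6.58
ee_pos: [0.5615, -0.032, 0.0194]
orientation: [-3.14, 0.352, 1.518]
wrist_force: [0.3, -0.1, 0.0]
width: 0.0601
```

```bash
python3 - <<'E'
from h import *
s=manip.sense();print(s['t'],s['ee_pos'],s['orientation'],s['wrist_force'])
a=snap('scene','c5.png'); b=snap('side','s5.png')
b=cv2.resize(b[180:305,195:365],None,fx=4.5,fy=4.5,interpolation=cv2.INTER_CUBIC);cv2.imwrite('pics/s5z.png',b[:,:,::-1])
b=cv2.resize(a[135:280,130:320],None,fx=4,fy=4,interpolation=cv2.INTER_CUBIC);cv2.imwrite('pics/c5z.png',b[:,:,::-1])
E
```

```text
6.575 [ 0.56154372 -0.0319969   0.01942123] [-3.14039723  0.35183478  1.517633  ] [ 0.2679729  -0.08458056  0.04381667]
```

View pics/c5z.png

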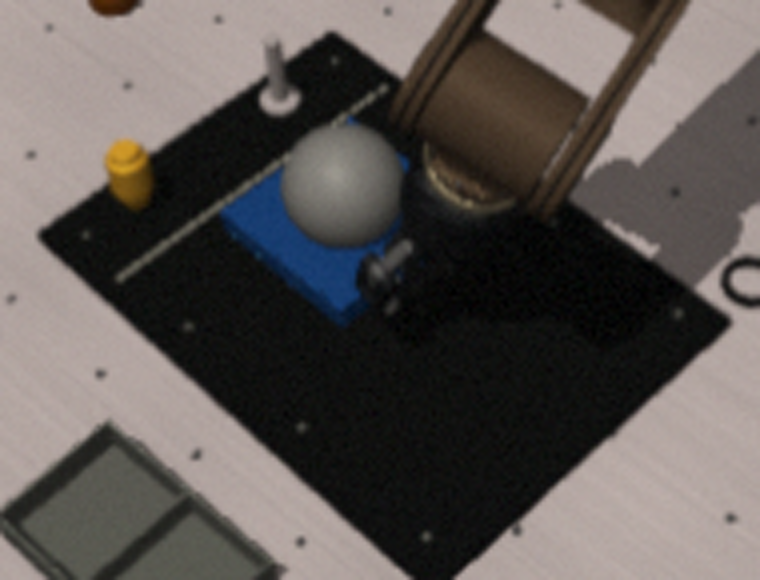

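View pics/s5z.png

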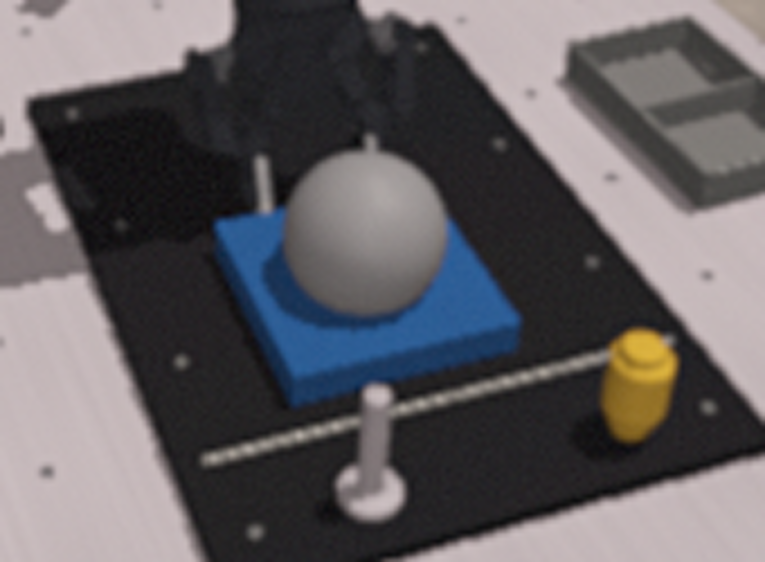

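```bash
cat > fr.py <<'E'
from fit import *
# line pose per camera (bias-cancelling)
LP={'scene':(.5652,-.1878,-.0502),'side':(.5667,-.1903,-.0527)}
def inline(n,pts,z):
    x,y,a=LP[n];A=at(n,pts,z)[:,:2]-[x,y];R=np.array([[np.cos(a),np.sin(a)],[-np.sin(a),np.cos(a)]]);return np.round(A@R.T*1e3,1)
E
python3 - <<'E'
from fr import *
print(inline('side',un([(290,380),(520,322),(216,225)],195,180,4.5),.034))
print(inline('side',un([(293,403),(519,349)],195,180,4.5),.012))
print(inline('scene',un([(222,213),(343,310)],130,135,4),.034))
E
```

```text
[[-82.8  17.8]
 [ 48.3  18.4]
 [-80.1 146.5]]
[[-79.   22.1]
 [ 51.1  19.9]]
[[ 51.5  22. ]
 [ 49.5 149.9]]
```

>>> {"fn": "arm_command", "kwargs": {
  "steps": [
    {"x":-3.3,"y":0,"z":1.2,"rx":0,"ry":0,"rz":0,"claw":60},
    {"x":-3.3,"y":0,"z":1.2,"rx":0,"ry":0,"rz":0,"claw":60},
    {"x":-3.3,"y":0,"z":1.2,"rx":0,"ry":0,"rz":0,"claw":60},
    {"x":-3.3,"y":0,"z":1.2,"rx":0,"ry":0,"rz":0,"claw":60},
    {"x":0,"y":0,"z":0,"rx":0,"ry":0,"rz":0,"claw":60}
  ]
}}

```text
t: 7.3
ee_pos: [0.5611, -0.0449, 0.0194]
orientation: [-3.142, 0.35, 1.518]
wrist_force: [0.4, 2.9, -1.0]
width: 0.0601
```

```bash
python3 - <<'E'
from h import *
s=manip.sense();print(s['t'],s['ee_pos'],s['orientation'],s['wrist_force'])
a=snap('scene','c6.png'); b=snap('side','s6.png')
b=cv2.resize(b[220:300,230:350],None,fx=6.5,fy=6.5,interpolation=cv2.INTER_CUBIC);cv2.imwrite('pics/s6z.png',b[:,:,::-1])
b=cv2.resize(a[145:225,150:250],None,fx=7,fy=7,interpolation=cv2.INTER_CUBIC);cv2.imwrite('pics/c6z.png',b[:,:,::-1])
E
```

```text
7.3 [ 0.56113902 -0.04488747  0.01942437] [-3.14155473  0.35043475  1.5178028 ] [ 0.41325937  2.91311558 -1.02196227]
```

View pics/c6z.png

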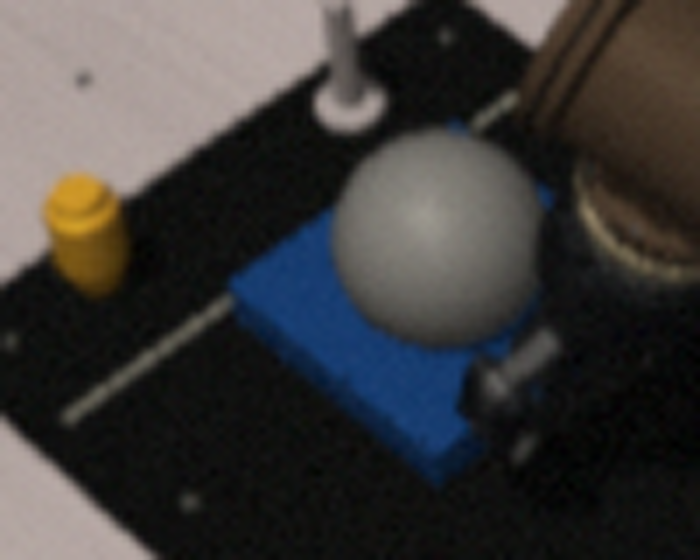

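View pics/s6z.png

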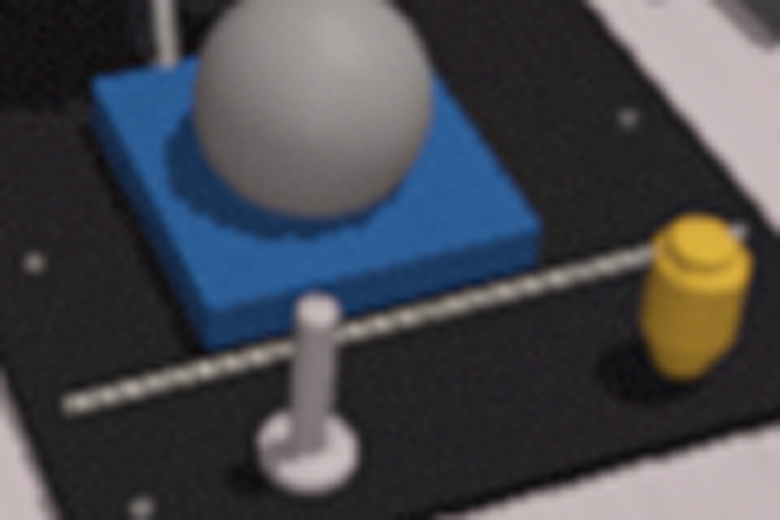

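```bash
python3 - <<'E'
from fr import *
u=lambda p:un(p,230,220,6.5)
print(inline('side',u([(70,404),(742,232),(207,366),(541,284)]),.012))
print(inline('side',u([(207,350),(541,269)]),.012))
print(inline('side',u([(204,309),(541,232),(95,78)]),.034))
u=lambda p:un(p,150,145,7)
print(inline('scene',u([(231,285),(441,457)]),.034), inline('scene',u([(68,416),(225,304)]),.012))
E
```

```text
[[-133.7    0.3]
 [ 133.    -0.7]
 [ -82.6    1.3]
 [  48.    -0.8]]
[[-79.9   8.4]
 [ 51.7   6.1]]
[[-82.    7.5]
 [ 47.8   3.9]
 [-78.8 137.8]]
[[ 50.3   9.1]
 [ 49.6 138.5]] [[133.6  -1.5]
 [ 48.9  -0.9]]
```

>>> {"fn": "arm_command", "kwargs": {
  "steps": [
    {"x":-1.9,"y":0,"z":0.7,"rx":0,"ry":0,"rz":0,"claw":60},
    {"x":-1.9,"y":0,"z":0.7,"rx":0,"ry":0,"rz":0,"claw":60},
    {"x":-0.9,"y":0,"z":0.3,"rx":0,"ry":0,"rz":0,"claw":60},
    {"x":0,"y":0,"z":0,"rx":0,"ry":0,"rz":0,"claw":60}
  ]
}}

```text
t: 7.9
ee_pos: [0.5609, -0.0496, 0.0194]
orientation: [-3.141, 0.35, 1.518]
wrist_force: [-0.2, 3.4, -0.8]
width: 0.0602
```

```bash
python3 - <<'E'
from h import *
s=manip.sense();print(s['t'],s['ee_pos'],s['orientation'],s['wrist_force'])
b=np.mean([manip.snapshot('side').astype(float) for _ in range(3)],0).astype(np.uint8); a=snap('scene','c7.png')
b=cv2.resize(b[220:300,230:350],None,fx=6.5,fy=6.5,interpolation=cv2.INTER_CUBIC);cv2.imwrite('pics/s7z.png',b[:,:,::-1])
b=cv2.resize(a[145:225,150:250],None,fx=7,fy=7,interpolation=cv2.INTER_CUBIC);cv2.imwrite('pics/c7z.png',b[:,:,::-1])
E
```

```text
7.9 [ 0.56085473 -0.04957204  0.01940435] [-3.14149535  0.35009773  1.51783357] [-0.1506335   3.38843833 -0.77062615]
```

View pics/c7z.png

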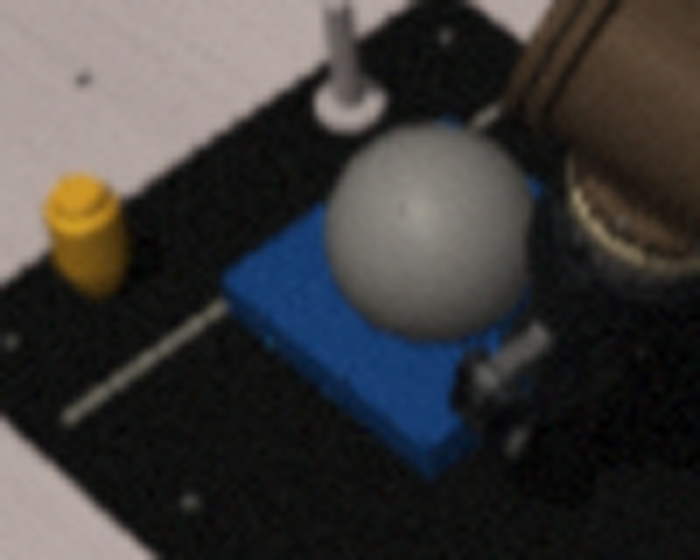

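View pics/s7z.png

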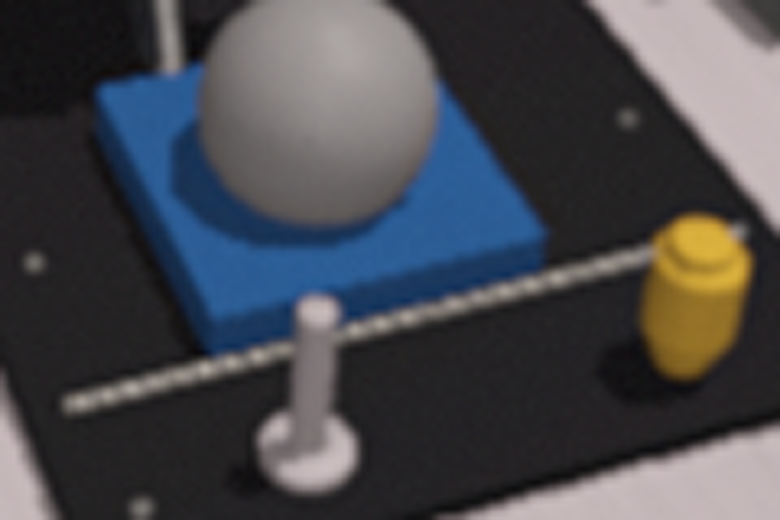

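```bash
python3 - <<'E'
from fr import *
b=np.mean([manip.snapshot('side').astype(float) for _ in range(4)],0)
np.save('side7.npy',b)
# rectified top-view of z=.012 plane near line: sample at line-frame coords
x0,y0,a=LP['side']
def samp(z,xs,ys):
    X,Y=np.meshgrid(xs,ys)
    Pw=np.c_[x0+np.cos(a)*X.ravel()-np.sin(a)*Y.ravel(),y0+np.sin(a)*X.ravel()+np.cos(a)*Y.ravel(),np.full(X.size,z)]
    px=proj('side',Pw).astype(np.float32)
    return cv2.remap(b.astype(np.float32),px[:,0].reshape(X.shape),px[:,1].reshape(X.shape),cv2.INTER_LINEAR)
ys=np.arange(-.008,.0241,.001)
for lo,hi in((-.078,-.045),(.0,.025),(.025,.047),(.06,.075),(-.12,-.09)):
    m=samp(.012,np.arange(lo,hi,.001),ys).mean(1)
    print(lo,hi); print(' '.join(f'{int(y*1000+(.5 if y>0 else -.5))}:{int(r)}/{int(bb)}' for y,(r,g,bb) in zip(ys,m)))
E
```

```text
-0.078 -0.045
-8:56/54 -7:60/56 -6:67/62 -5:77/71 -4:91/83 -3:106/96 -2:119/108 -1:127/116 0:131/120 1:129/119 2:117/113 3:101/104 4:82/97 5:63/93 6:46/90 7:34/90 8:28/90 9:26/91 10:26/92 11:26/92 12:27/92 13:27/92 14:26/91 15:26/91 16:26/92 17:26/93 18:27/96 19:28/101 20:30/106 21:32/113 22:34/120 23:36/126 24:38/130
0.0 0.025
-8:35/34 -7:41/39 -6:51/48 -5:65/59 -4:82/74 -3:99/90 -2:115/104 -1:125/114 0:131/119 1:130/121 2:121/117 3:104/109 4:85/102 5:65/97 6:47/94 7:34/93 8:26/93 9:24/93 10:24/94 11:25/94 12:26/94 13:26/94 14:27/93 15:27/94 16:27/95 17:28/97 18:29/101 19:30/106 20:32/113 21:34/121 22:37/129 23:40/137 24:42/143
0.025 0.047
-8:35/35 -7:42/40 -6:53/49 -5:68/62 -4:86/78 -3:105/95 -2:121/110 -1:132/120 0:139/127 1:139/129 2:130/124 3:114/115 4:94/105 5:74/98 6:54/94 7:38/92 8:27/91 9:24/92 10:24/93 11:24/93 12:25/93 13:26/93 14:26/93 15:27/93 16:27/94 17:28/96 18:29/100 19:30/106 20:32/113 21:34/121 22:37/129 23:39/136 24:41/142
0.06 0.075
-8:35/36 -7:42/42 -6:52/50 -5:65/61 -4:81/75 -3:98/90 -2:113/103 -1:124/113 0:130/118 1:129/118 2:122/112 3:108/99 4:90/82 5:73/66 6:56/52 7:44/42 8:36/35 9:33/32 10:33/32 11:33/33 12:34/33 13:35/34 14:35/35 15:35/35 16:35/36 17:35/37 18:36/39 19:36/42 20:36/45 21:36/47 22:36/50 23:36/54 24:36/56
-0.12 -0.09
-8:34/33 -7:41/39 -6:52/48 -5:67/62 -4:86/78 -3:106/97 -2:124/112 -1:135/123 0:142/129 1:141/129 2:130/118 3:112/102 4:91/83 5:71/65 6:52/49 7:39/37 8:33/32 9:32/32 10:33/33 11:34/34 12:35/34 13:35/35 14:36/35 15:36/35 16:36/35 17:36/35 18:36/35 19:36/35 20:35/35 21:35/35 22:35/35 23:35/35 24:35/35
```

```bash
cat > prof.py <<'E'
from fr import *
def prof(n,b,z,lo,hi,ys):
    x0,y0,a=LP[n]
    X,Y=np.meshgrid(np.arange(lo,hi,.001),ys)
    Pw=np.c_[x0+np.cos(a)*X.ravel()-np.sin(a)*Y.ravel(),y0+np.sin(a)*X.ravel()+np.cos(a)*Y.ravel(),np.full(X.size,z)]
    px=proj(n,Pw).astype(np.float32)
    return cv2.remap(b.astype(np.float32),px[:,0].reshape(X.shape),px[:,1].reshape(X.shape),cv2.INTER_LINEAR).mean(1)
def show(m,ys): print(' '.join(f'{round(y*1000)}:{int(r)}/{int(bb)}' for y,(r,g,bb) in zip(ys,m)))
E
python3 - <<'E'
from prof import *
b=np.mean([manip.snapshot('scene').astype(float) for _ in range(3)],0)
ys=np.arange(-.012,.0201,.001)
print('line');show(prof('scene',b,.012,.07,.12,ys),ys)
print('top');show(prof('scene',b,.034,.0,.02,ys),ys);show(prof('scene',b,.034,.02,.045,ys),ys)
ys=np.arange(.03,.06,.002)
# side edges of rest: +x side top edge
E
```

```text
line
-12:15/15 -11:15/15 -10:17/16 -9:20/18 -8:25/22 -7:33/29 -6:43/37 -5:55/48 -4:67/58 -3:77/67 -2:83/72 -1:84/72 0:80/69 1:72/62 2:61/53 3:49/42 4:37/33 5:29/25 6:22/20 7:18/17 8:16/15 9:15/14 10:15/14 11:15/14 12:15/14 13:15/14 14:15/14 15:14/14 16:14/14 17:15/14 18:15/14 19:15/14 20:15/14
top
-12:15/14 -11:15/13 -10:14/13 -9:14/13 -8:14/13 -7:15/14 -6:15/14 -5:15/15 -4:15/16 -3:15/19 -2:16/24 -1:16/31 0:16/40 1:16/51 2:18/63 3:19/75 4:21/86 5:22/95 6:22/101 7:23/105 8:23/107 9:24/108 10:26/108 11:27/107 12:29/106 13:31/105 14:33/104 15:36/103 16:39/102 17:42/101 18:45/100 19:47/99 20:50/98
-12:14/13 -11:14/13 -10:14/13 -9:14/13 -8:14/14 -7:15/14 -6:15/14 -5:15/15 -4:15/17 -3:15/20 -2:15/25 -1:15/32 0:16/43 1:17/55 2:17/67 3:19/79 4:20/89 5:21/97 6:21/103 7:22/107 8:22/109 9:22/110 10:22/110 11:22/110 12:22/111 13:23/111 14:23/111 15:23/111 16:23/111 17:23/111 18:23/111 19:23/111 20:23/112
```

>>> {"fn": "arm_command", "kwargs": {
  "steps": [
    {"x":-1.8,"y":0,"z":0.6,"rx":0,"ry":0,"rz":0,"claw":60},
    {"x":-1.8,"y":0,"z":0.7,"rx":0,"ry":0,"rz":0,"claw":60},
    {"x":0,"y":0,"z":0,"rx":0,"ry":0,"rz":0,"claw":60}
  ]
}}

```text
t: 8.82
ee_pos: [0.5606, -0.0535, 0.0194]
orientation: [-3.142, 0.35, 1.518]
wrist_force: [-0.0, 2.9, 0.0]
width: 0.06
```

```bash
python3 - <<'E'
from prof import *
s=manip.sense();print(s['t'],s['ee_pos'],s['orientation'],s['wrist_force'])
b=np.mean([manip.snapshot('scene').astype(float) for _ in range(3)],0)
ys=np.arange(-.008,.0121,.001)
print('top');show(prof('scene',b,.034,.0,.045,ys),ys)
b=np.mean([manip.snapshot('side').astype(float) for _ in range(3)],0)
for lo,hi in((-.078,-.045),(.0,.025),(.025,.047)):
  m=prof('side',b,.012,lo,hi,ys); e=m[:,2]-.91*m[:,0]; print(np.round(e).astype(int).tolist()); show(m,ys)
z=cv2.resize(b.astype(np.uint8)[220:300,230:350],None,fx=6.5,fy=6.5,interpolation=cv2.INTER_CUBIC);cv2.imwrite('pics/s8z.png',z[:,:,::-1])
E
```

```text
8.825 [ 0.56062765 -0.05348773  0.01942524] [-3.14150161  0.35013914  1.51772104] [-0.00401186  2.89377771  0.01748598]
top
-8:15/17 -7:15/19 -6:15/24 -5:16/32 -4:16/42 -3:17/53 -2:18/66 -1:19/78 0:20/88 1:21/96 2:21/102 3:22/106 4:23/108 5:23/109 6:24/109 7:25/109 8:26/109 9:27/108 10:28/108 11:29/107 12:30/107
[2, 2, 3, 5, 8, 14, 21, 28, 36, 44, 51, 57, 61, 63, 65, 65, 66, 66, 66, 67, 67]
-8:57/54 -7:56/53 -6:56/54 -5:56/56 -4:57/60 -3:57/66 -2:58/73 -1:57/80 0:55/86 1:52/91 2:46/94 3:42/95 4:37/95 5:34/94 6:32/94 7:30/93 8:29/92 9:29/92 10:28/91 11:27/91 12:27/92
[2, 2, 3, 6, 12, 20, 30, 40, 49, 57, 64, 68, 70, 71, 71, 70, 70, 69, 69, 69, 70]
-8:36/34 -7:36/35 -6:36/36 -5:36/39 -4:35/44 -3:35/52 -2:35/62 -1:34/71 0:33/79 1:32/86 2:30/92 3:29/94 4:28/95 5:27/95 6:27/95 7:27/95 8:27/94 9:27/94 10:27/93 11:27/94 12:27/95
[1, 2, 4, 7, 12, 20, 29, 38, 48, 56, 62, 66, 69, 70, 70, 69, 69, 69, 68, 68, 69]
-8:36/34 -7:36/35 -6:36/37 -5:37/41 -4:38/46 -3:38/54 -2:37/62 -1:36/71 0:34/78 1:32/85 2:31/90 3:30/93 4:29/94 5:28/95 6:27/95 7:27/94 8:27/94 9:27/93 10:27/93 11:27/93 12:28/94
```

View pics/s8z.png

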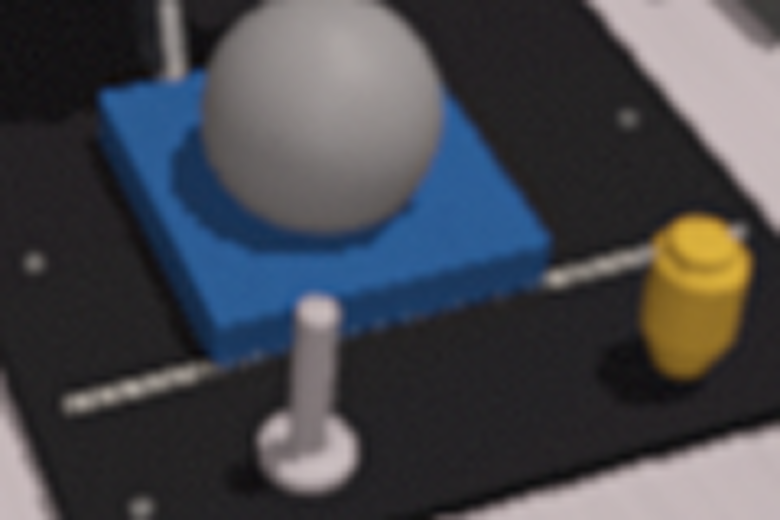

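Rest edge now just covers the line: about 1–1.5 mm past its middle by both cameras (within ±4 mm). Retreating and going to the arm.

>>> {"fn": "arm_command", "kwargs": {
  "steps": [
    {"x":4.7,"y":0,"z":-1.7,"rx":0,"ry":0,"rz":0,"claw":60},
    {"x":9.4,"y":0,"z":-3.4,"rx":0,"ry":0,"rz":0,"claw":60},
    {"x":18.8,"y":0,"z":-6.8,"rx":0,"ry":0,"rz":0,"claw":60},
    {"x":-12.8,"y":0,"z":-35,"rx":0,"ry":0,"rz":0,"claw":70},
    {"x":-12.8,"y":0,"z":-35,"rx":0,"ry":0,"rz":0,"claw":70},
    {"x":-12.8,"y":0,"z":-35,"rx":0,"ry":0,"rz":0,"claw":70},
    {"x":-12.8,"y":0,"z":-35,"rx":0,"ry":0,"rz":0,"claw":70},
    {"x":0,"y":0,"z":0,"rx":0,"ry":0.175,"rz":0,"claw":70},
    {"x":0,"y":0,"z":0,"rx":0,"ry":0.175,"rz":0,"claw":70}
  ]
}}

```text
t: 10.25
ee_pos: [0.5634, -0.0164, 0.1701]
orientation: [3.138, -0.005, 1.521]
wrist_force: [-0.0, -1.1, -0.2]
width: 0.0701
```

>>> {"fn": "arm_command", "kwargs": {
  "steps": [
    {"x":51.6,"y":-5.4,"z":0,"rx":0,"ry":0,"rz":0,"claw":70},
    {"x":51.6,"y":-5.4,"z":0,"rx":0,"ry":0,"rz":0,"claw":70},
    {"x":51.6,"y":-5.4,"z":0,"rx":0,"ry":0,"rz":0,"claw":70},
    {"x":51.6,"y":-5.4,"z":0,"rx":0,"ry":0,"rz":0,"claw":70},
    {"x":51.6,"y":-5.4,"z":0,"rx":0,"ry":0,"rz":0,"claw":70},
    {"x":51.6,"y":-5.4,"z":0,"rx":0,"ry":0,"rz":0,"claw":70},
    {"x":51.6,"y":-5.4,"z":0,"rx":0,"ry":0,"rz":0,"claw":70},
    {"x":0,"y":0,"z":0,"rx":0,"ry":0,"rz":0.176,"claw":70},
    {"x":0,"y":0,"z":0,"rx":0,"ry":0,"rz":0.176,"claw":70},
    {"x":0,"y":0,"z":0,"rx":0,"ry":0,"rz":0.176,"claw":70},
    {"x":0,"y":0,"z":0,"rx":0,"ry":0,"rz":0.176,"claw":70},
    {"x":0,"y":0,"z":0,"rx":0,"ry":0,"rz":0,"claw":70},
    {"x":0,"y":0,"z":0,"rx":0,"ry":0,"rz":0,"claw":70}
  ]
}}

```text
t: 11.88
ee_pos: [0.5435, 0.3448, 0.1683]
orientation: [-3.141, 0.0, 0.817]
wrist_force: [0.8, -0.2, 0.5]
width: 0.0701
```

```bash
python3 - <<'E'
from h import *
import json
s=manip.sense();print(s['t'],s['ee_pos'],s['orientation'],s['width'],s['qvel'].max())
c=manip.camera_info('wrist');json.dump({k:np.array(v).tolist() for k,v in c.items()},open('w9.json','w'))
snap('wrist','w9.png')
a=snap('scene','c9.png'); b=snap('side','s9.png')
b=cv2.resize(b[200:300,230:360],None,fx=6,fy=6,interpolation=cv2.INTER_CUBIC);cv2.imwrite('pics/s9z.png',b[:,:,::-1])
b=cv2.resize(a[145:245,150:260],None,fx=6,fy=6,interpolation=cv2.INTER_CUBIC);cv2.imwrite('pics/c9z.png',b[:,:,::-1])
E
```

```text
11.875 [0.54348396 0.34483511 0.16834657] [-3.14147187e+00  2.83967931e-04  8.17060475e-01] 0.07010136636761276 0.009469588075663792
```

View pics/w9.png

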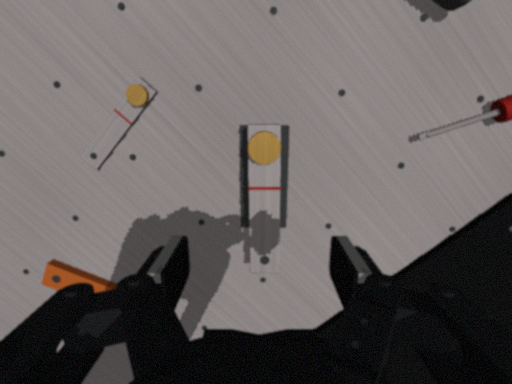

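View pics/s9z.png

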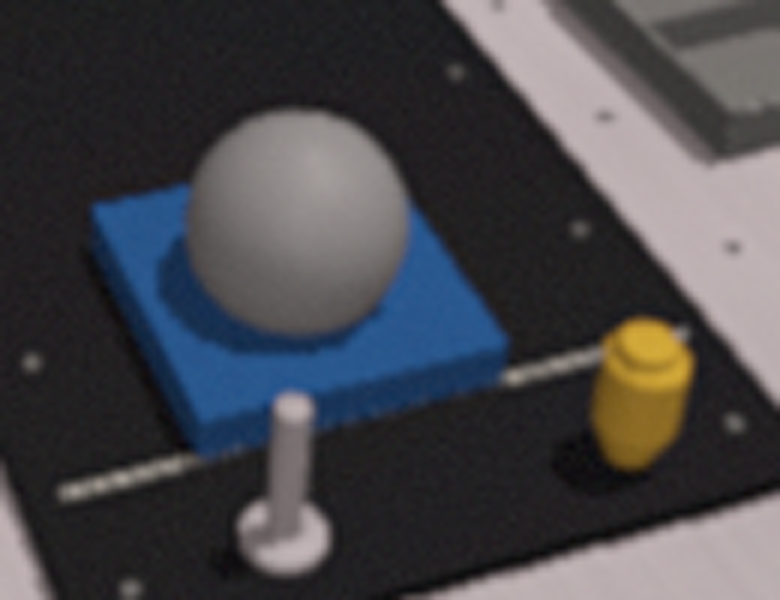

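View pics/c9z.png

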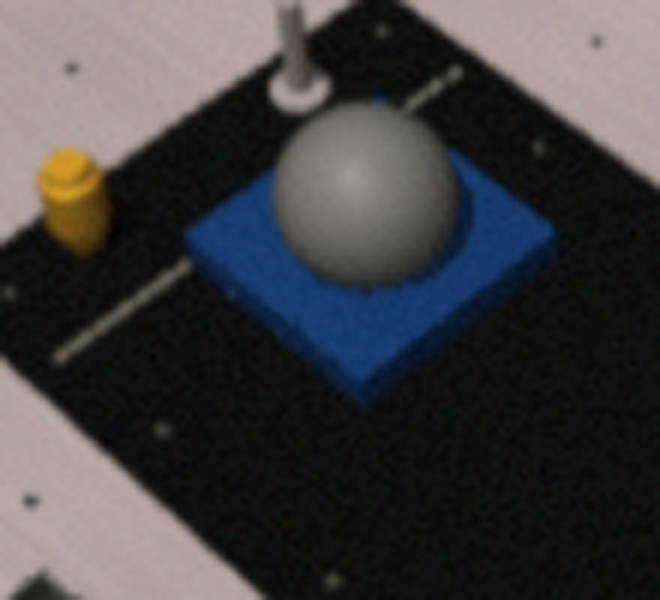

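Wrist view: the arm lies straight in the picture (column 248–281), red band at (264,188), disc (265,148); the rest squarely on the line in both other views.

```bash
python3 - <<'E'
from fr import *
import json
c=json.load(open('w9.json'))
A=at('wrist',[(248,188),(281,188),(264.5,188),(249,272),(279.5,272)],.036,c); print(np.round(A,4), np.round(at('wrist',[(264.5,148)],.046,c),4))
s=np.array([.5435,.3448]);y=.817;R=np.array([[np.cos(y),np.sin(y)],[np.sin(y),-np.cos(y)]])
print('tool-frame band offset',(A[:,:2]-s)@R*1e3)
# dome: circle centres
S=manip.camera_info('scene');D=manip.camera_info('side')
k=.065
Rs=un([(187,235),(363,385),(554,232)],150,145,6);Rd=un([(195,421),(508,345),(94,207)],230,200,6)
rs=np.array([(k,-k,.034),(k,k,.034),(-k,k,.034)]);rd=np.array([(-k,-k,.034),(k,-k,.034),(-k,k,.034)])
for o in([('scene',S,rs,Rs),('side',D,rd,Rd)],[('scene',S,rs,Rs)],[('side',D,rd,Rd)]):
    print('rest',*[np.round(v,4).tolist() for v in fit(o,[.556,-.12,-.05])])
# dome silhouettes by threshold: ball centre z=.060
for n,f in(('scene','c9'),('side','s9')):
    im=cv2.imread(f'pics/{f}.png').astype(int); sat=im.max(2)-im.min(2)
    m=((sat<25)&(im.max(2)>55)).astype(np.uint8)
    u,v=proj(n,[(.555,-.125,.06)])[0].astype(int)
    m2=np.zeros_like(m);m2[v-30:v+30,u-30:u+30]=m[v-30:v+30,u-30:u+30]
    nn,lab,st,ce=cv2.connectedComponentsWithStats(m2,connectivity=4);i=1+st[1:,4].argmax()
    print(n,st[i],ce[i],np.round(at(n,[ce[i]],.06),4))
E
```

```text
[[0.533  0.3481 0.036 ]
 [0.556  0.3266 0.036 ]
 [0.5445 0.3373 0.036 ]
 [0.4713 0.2821 0.036 ]
 [0.4944 0.2605 0.036 ]] [[0.5712 0.3663 0.046 ]]
tool-frame band offset [[ -4.77485086  -9.87187901]
 [ -4.75443762  21.57222991]
 [ -4.76502374   5.84983855]
 [-95.07754641  -9.74091584]
 [-95.05496927  21.91362855]]
rest [0.5545, -0.1246, -0.0574] [[-0.8456, -0.5629], [-0.752, -0.7571], [0.4679, -0.4017], [0.4387, -0.5465], [-0.155, -0.7549], [-0.7348, -0.5723]]
rest [0.5553, -0.1224, -0.0499] [[-0.6035, 0.1487], [-0.1947, -0.1714], [0.8008, -0.0454]]
rest [0.5542, -0.1268, -0.0715] [[0.199, -0.0186], [0.0587, 0.2538], [-0.288, -0.3042]]
scene [ 180  147   47   44 1044] [204.02777778 168.65708812] [[ 0.5433 -0.1622  0.06  ]]
side [ 261  218   38   38 1135] [279.04581498 236.39471366] [[ 0.5556 -0.125   0.06  ]]
```

>>> {"fn": "arm_command", "kwargs": {
  "steps": [
    {"x":-4.5,"y":5,"z":45,"rx":0,"ry":0,"rz":0,"claw":70},
    {"x":0,"y":0,"z":45,"rx":0,"ry":0,"rz":0,"claw":70},
    {"x":0,"y":0,"z":30,"rx":0,"ry":0,"rz":0,"claw":60},
    {"x":0,"y":0,"z":0,"rx":0,"ry":0,"rz":0,"claw":50},
    {"x":0,"y":0,"z":0,"rx":0,"ry":0,"rz":0,"claw":45}
  ]
}}

```text
t: 12.65
ee_pos: [0.5455, 0.338, 0.05]
orientation: [3.141, -0.002, 0.814]
wrist_force: [-1.0, -0.2, 1.4]
width: 0.0447
```

```bash
python3 - <<'E'
from h import *
import json
s=manip.sense();print(s['t'],s['ee_pos'],s['orientation'],s['width'],s['wrist_force'])
c=manip.camera_info('wrist');json.dump({k:np.array(v).tolist() for k,v in c.items()},open('w10.json','w'))
snap('wrist','w10.png')
E
```

```text
12.65 [0.54552131 0.3379747  0.04997249] [ 3.14063602e+00 -2.14594940e-03  8.14113930e-01] 0.04465752431918375 [-0.96053982 -0.23682301  1.35222919]
```

View pics/w10.png

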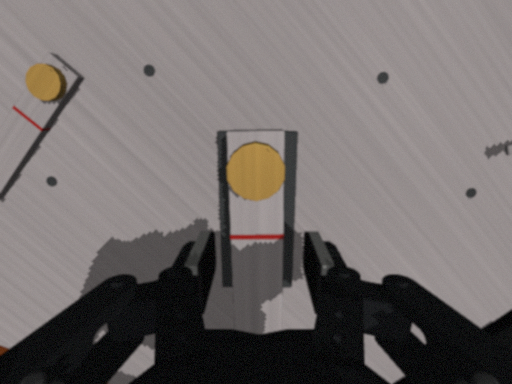

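```bash
python3 - <<'E'
from fr import *
import json
c=json.load(open('w10.json'))
A=at('wrist',[(256.5,237),(230,237),(284,237)],.036,c)
s=np.array([.5455,.3380]);y=.8141;R=np.array([[np.cos(y),np.sin(y)],[np.sin(y),-np.cos(y)]])
print(A,(A[:,:2]-s)@R*1e3, ((at('wrist',[(256,171)],.046,c)[:,:2])-s)@R*1e3)
E
```

```text
[[0.54392097 0.33721378 0.036     ]
 [0.53291231 0.34759078 0.036     ]
 [0.55533372 0.3264368  0.036     ]] [[ -1.655703    -0.60836768]
 [ -1.66821077 -15.7369035 ]
 [ -1.65661984  15.08858103]] [[38.8005182 -0.69452  ]]
```

>>> {"fn": "arm_command", "kwargs": {
  "steps": [
    {"x":-1,"y":-0.5,"z":14,"rx":0,"ry":0,"rz":0,"claw":45},
    {"x":0,"y":0,"z":13,"rx":0,"ry":0,"rz":0,"claw":45},
    {"x":0,"y":0,"z":0,"rx":0,"ry":0,"rz":0,"claw":45},
    {"x":0,"y":0,"z":0,"rx":0,"ry":0,"rz":0,"claw":20},
    {"x":0,"y":0,"z":0,"rx":0,"ry":0,"rz":0,"claw":20},
    {"x":0,"y":0,"z":0,"rx":0,"ry":0,"rz":0,"claw":20},
    {"x":0,"y":0,"z":0,"rx":0,"ry":0,"rz":0,"claw":20}
  ],
  "squeeze": 40
}}

```text
t: 13.58
ee_pos: [0.5433, 0.3371, 0.0213]
orientation: [-3.142, 0.0, 0.814]
wrist_force: [1.4, 0.4, -2.0]
width: 0.0288
```

```bash
python3 - <<'E'
from h import *
s=manip.sense();print(s['t'],s['ee_pos'],s['orientation'],s['width'],s['wrist_force'])
snap('wrist','w11.png')
E
```

```text
13.575 [0.54332388 0.33713626 0.02131921] [-3.14150636e+00  1.29771972e-04  8.13802197e-01] 0.02881892724453761 [ 1.36107601  0.39905463 -2.0446978 ]
```

View pics/w11.png

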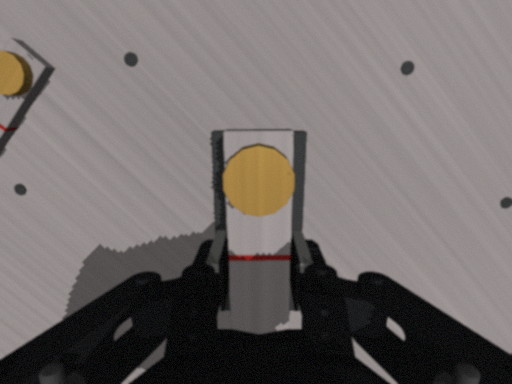

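>>> {"fn": "arm_command", "kwargs": {
  "steps": [
    {"x":0,"y":0,"z":-10,"rx":0,"ry":0,"rz":0,"claw":20},
    {"x":0,"y":0,"z":-20,"rx":0,"ry":0,"rz":0,"claw":20},
    {"x":0,"y":0,"z":-30,"rx":0,"ry":0,"rz":0,"claw":20},
    {"x":0,"y":0,"z":-30,"rx":0,"ry":0,"rz":0,"claw":20},
    {"x":0,"y":0,"z":-30,"rx":0,"ry":0,"rz":0,"claw":20},
    {"x":0,"y":0,"z":-20,"rx":0,"ry":0,"rz":0,"claw":20},
    {"x":0,"y":0,"z":0,"rx":0,"ry":0,"rz":0,"claw":20},
    {"x":0,"y":0,"z":0,"rx":0,"ry":0,"rz":0,"claw":20}
  ]
}}

```text
t: 14.62
ee_pos: [0.5427, 0.3368, 0.1603]
orientation: [-3.141, 0.002, 0.814]
wrist_force: [-0.1, 0.5, -2.6]
width: 0.0289
```

```bash
python3 - <<'E'
from h import *
import json
s=manip.sense();print(s['t'],s['ee_pos'],s['orientation'],s['width'],s['wrist_force'])
c=manip.camera_info('wrist');json.dump({k:np.array(v).tolist() for k,v in c.items()},open('w12.json','w'))
snap('wrist','w12.png')
E
```

```text
14.625 [0.54268588 0.33681411 0.16027927] [-3.14078510e+00  1.87116933e-03  8.13757073e-01] 0.02894597809977464 [-0.07895961  0.47438236 -2.5745782 ]
```

View pics/w12.png

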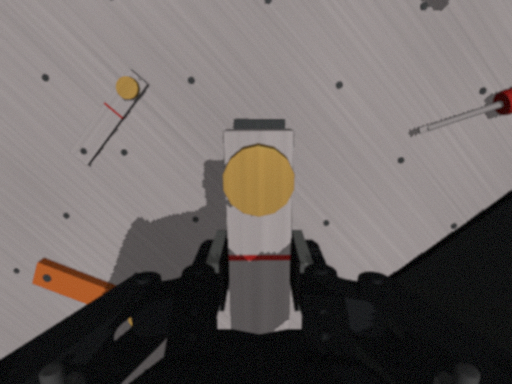

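Arm lifted cleanly, unmoved in the grip (band at row 258, disc at (259,180)).

```bash
python3 - <<'E'
from fr import *
import json
c=json.load(open('w12.json'))
s=manip.sense();T=s['ee_pos'];y=s['orientation'][2];R=np.array([[np.cos(y),np.sin(y)],[np.sin(y),-np.cos(y)]])
f=lambda p,z:np.round((at('wrist',[p],z,c)[:,:2]-T[:2])@R*1e3,1)
print(f((260,258),T[2]+.0147),f((259,180),T[2]+.0247),f((258.5,129),T[2]+.0147),f((224,129),T[2]+.0147),f((294,129),T[2]+.0147))
E
```

```text
[[0.4 1.4]] [[41.3  0.9]] [[61.1  0.7]] [[ 61.1 -13.9]] [[61.1 15.7]]
```

>>> {"fn": "arm_command", "kwargs": {
  "steps": [
    {"x":-18,"y":18,"z":0,"rx":0,"ry":0,"rz":0,"claw":20},
    {"x":-36,"y":36,"z":0,"rx":0,"ry":0,"rz":0,"claw":20},
    {"x":-36,"y":36,"z":0,"rx":0,"ry":0,"rz":0,"claw":20},
    {"x":-36,"y":36,"z":0,"rx":0,"ry":0,"rz":0,"claw":20},
    {"x":-36,"y":36,"z":0,"rx":0,"ry":0,"rz":0,"claw":20},
    {"x":-36,"y":36,"z":0,"rx":0,"ry":0,"rz":0,"claw":20},
    {"x":-36,"y":36,"z":0,"rx":0,"ry":0,"rz":0,"claw":20},
    {"x":-36,"y":36,"z":0,"rx":0,"ry":0,"rz":0,"claw":20},
    {"x":-36,"y":36,"z":0,"rx":0,"ry":0,"rz":0,"claw":20},
    {"x":-18,"y":16,"z":0,"rx":0,"ry":0,"rz":0,"claw":20},
    {"x":-3.5,"y":4,"z":20,"rx":0,"ry":0,"rz":0,"claw":20},
    {"x":0,"y":0,"z":20,"rx":0,"ry":0,"rz":0,"claw":20},
    {"x":0,"y":0,"z":0,"rx":0,"ry":0,"rz":0,"claw":20},
    {"x":0,"y":0,"z":0,"rx":0,"ry":0,"rz":0,"claw":20}
  ]
}}

```text
t: 16.42
ee_pos: [0.5554, -0.1236, 0.1209]
orientation: [-3.141, 0.0, 0.815]
wrist_force: [0.1, -0.1, -2.3]
width: 0.0289
```

```bash
python3 - <<'E'
from h import *
import json
s=manip.sense();print(s['t'],s['ee_pos'],s['orientation'],s['width'],s['wrist_force'])
a=snap('scene','c13.png'); b=snap('side','s13.png')
b=cv2.resize(b[160:290,220:360],None,fx=4.5,fy=4.5,interpolation=cv2.INTER_CUBIC);cv2.imwrite('pics/s13z.png',b[:,:,::-1])
b=cv2.resize(a[110:230,150:260],None,fx=5,fy=5,interpolation=cv2.INTER_CUBIC);cv2.imwrite('pics/c13z.png',b[:,:,::-1])
E
```

```text
16.425 [ 0.55543594 -0.12363717  0.12088508] [-3.14068138e+00  2.02672854e-04  8.15295946e-01] 0.02889205910648698 [ 0.09343915 -0.05645979 -2.26880629]
```

View pics/s13z.png

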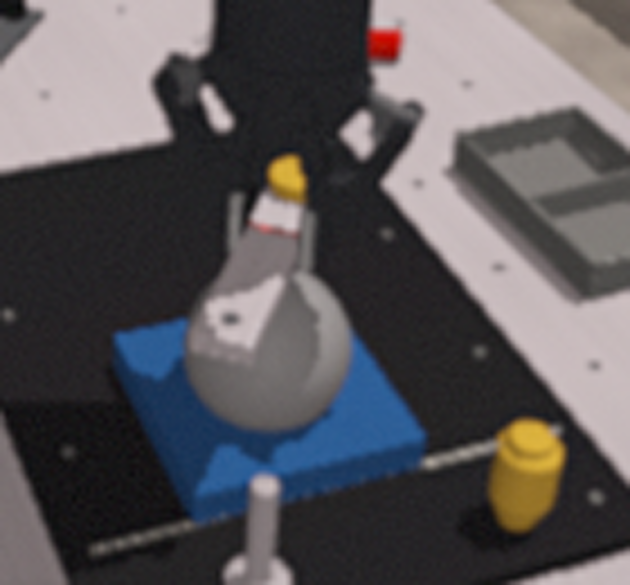

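View pics/c13z.png

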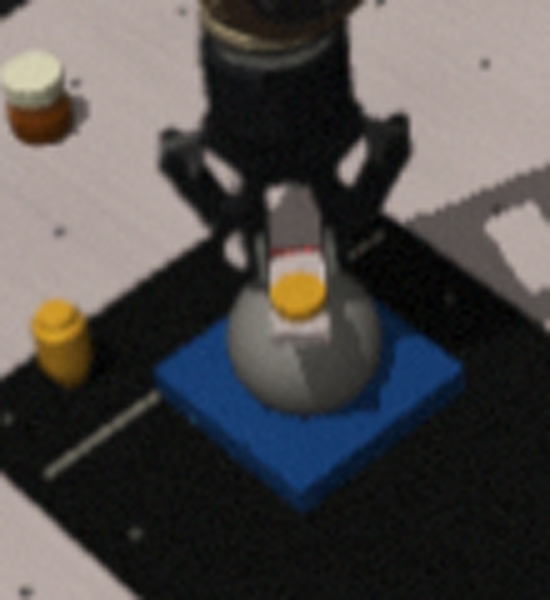

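```bash
python3 - <<'E'
from fr import *
S=manip.camera_info('scene');D=manip.camera_info('side')
ds=at('scene',un([(366.5,195)],150,145,6),.06)[0];dd=at('side',un([(298.5,221.5)],230,200,6),.06)[0]
print('dome',np.round(ds,4),np.round(dd,4))
us=lambda p:un(p,150,110,5);ud=lambda p:un(p,220,160,4.5)
a=.815;R=np.array([[np.cos(a),np.sin(a)],[np.sin(a),-np.cos(a)]])
for n,d,u,band,disc in(('scene',ds,us,(293,253),(298,288)),('side',dd,ud,(275,228),(288,171))):
    b=at(n,u([band]),.1356)[0];e=at(n,u([disc]),.1456)[0]
    print(n,'band',np.round(b,4),'rel tool(mm)',np.round((b-d)[:2]@R*1e3,1),'disc',np.round(e,4),np.round((e-d)[:2]@R*1e3-[39,0],1))
E
```

```text
dome [ 0.5538 -0.1242  0.06  ] [ 0.5561 -0.1256  0.06  ]
scene band [ 0.5579 -0.1218  0.1356] rel tool(mm) [4.6 1.4] disc [ 0.5806 -0.0942  0.1456] [ 1.2 -1. ]
side band [ 0.557  -0.1213  0.1356] rel tool(mm) [ 3.7 -2.2] disc [ 0.5792 -0.0906  0.1456] [ 2.3 -7.2]
```

```bash
python3 - <<'E'
import cv2
a=cv2.imread('pics/c13.png');b=cv2.imread('pics/s13.png')
A=cv2.resize(a[143:183,188:228],None,fx=14,fy=14,interpolation=cv2.INTER_CUBIC)
B=cv2.resize(b[190:245,255:300],None,fx=10,fy=10,interpolation=cv2.INTER_CUBIC)
cv2.imwrite('pics/c13y.png',A);cv2.imwrite('pics/s13y.png',B)
E
```

```text
(no output)
```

View pics/c13y.png

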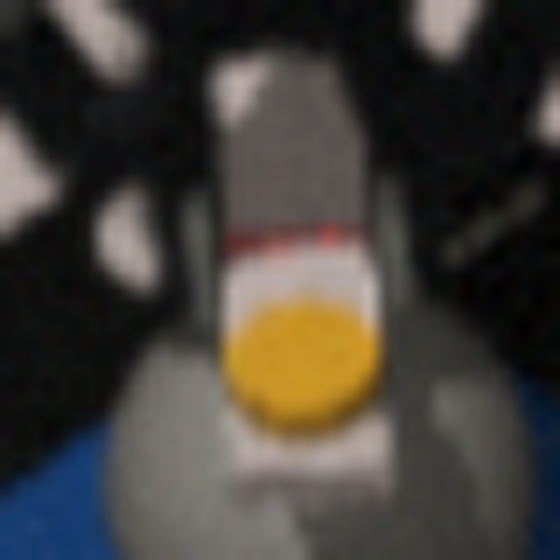

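View pics/s13y.png

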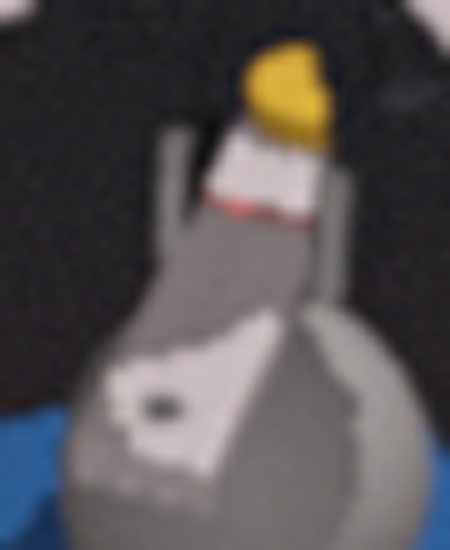

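```bash
python3 - <<'E'
from fr import *
a=.815;R=np.array([[np.cos(a),np.sin(a)],[np.sin(a),-np.cos(a)]])
ds=at('scene',un([(366.5,195)],150,145,6),.06)[0];dd=at('side',un([(298.5,221.5)],230,200,6),.06)[0]
for n,d,p,z,off in(('scene',ds,(299,240),.1356,0),('scene',ds,(305,352),.1456,39),('side',dd,(262,208),.1356,0)):
    u=un([p],188,143,14) if n=='scene' else un([p],255,190,10)
    print(n,np.round((at(n,u,z)[0]-d)[:2]@R*1e3-[off,0],1))
# predicted pixels from kinematics, bar origin at TCP+(0.4,1.2)mm in tool xy
T=np.array([.5554,-.1236]); 
for n in('scene','side'):
  for L,z in(((0.4,1.2),.1356),((39.4,1.2),.1456)):
    w=T+R@(np.array(L)/1e3); q=proj(n,[(w[0],w[1],z)])[0]
    print(n,L,((q-[188,143]+.5)*14-.5) if n=='scene' else ((q-[255,190]+.5)*10-.5))
E
```

```text
scene [ 2.8 -0.5]
scene [ 3.  -1.3]
side [ 3.5 -2.1]
scene (0.4, 1.2) [286.02679235 237.88820115]
scene (39.4, 1.2) [287.70307052 349.21565084]
side (0.4, 1.2) [265.55021485 214.45514958]
side (39.4, 1.2) [316.09435772  88.62090746]
```

>>> {"fn": "arm_command", "kwargs": {
  "steps": [
    {"x":-2.5,"y":0.8,"z":8,"rx":0,"ry":0,"rz":0,"claw":20},
    {"x":0,"y":0,"z":7,"rx":0,"ry":0,"rz":0,"claw":20},
    {"x":0,"y":0,"z":0,"rx":0,"ry":0,"rz":0,"claw":20},
    {"x":0,"y":0,"z":0,"rx":0,"ry":0,"rz":0,"claw":20}
  ]
}}

```text
t: 17.02
ee_pos: [0.5543, -0.1272, 0.1064]
orientation: [-3.141, 0.0, 0.814]
wrist_force: [0.1, 0.4, -2.1]
width: 0.029
```

```bash
python3 - <<'E'
from h import *
s=manip.sense();print(s['t'],s['ee_pos'],s['orientation'],s['width'],s['wrist_force'])
a=snap('scene','c14.png'); b=snap('side','s14.png')
A=cv2.resize(a[143:183,188:228],None,fx=14,fy=14,interpolation=cv2.INTER_CUBIC)
B=cv2.resize(b[190:245,255:300],None,fx=10,fy=10,interpolation=cv2.INTER_CUBIC)
cv2.imwrite('pics/c14y.png',A[:,:,::-1]);cv2.imwrite('pics/s14y.png',B[:,:,::-1])
E
```

```text
17.025 [ 0.55432672 -0.12719119  0.10635129] [-3.14147675e+00  2.28799886e-05  8.13677615e-01] 0.029024873264831656 [ 0.10470854  0.35539483 -2.10631843]
```

View pics/c14y.png

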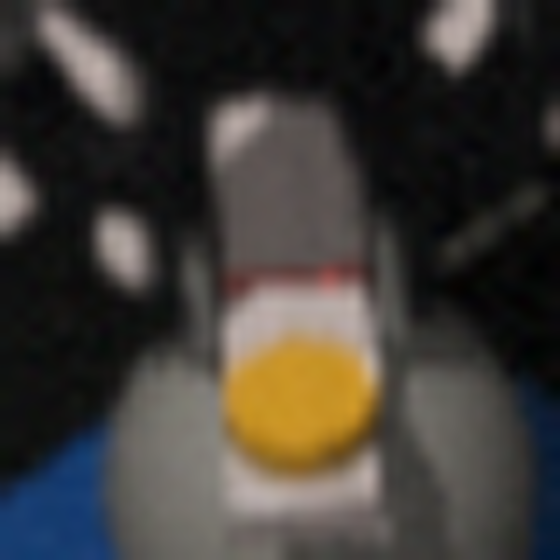

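View pics/s14y.png

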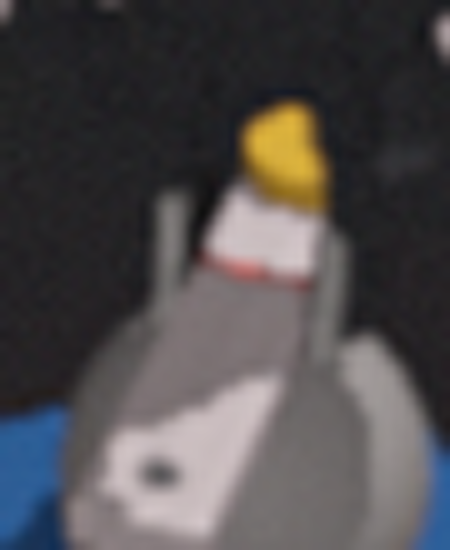

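```bash
cat > rel.py <<'E'
from fr import *
def rel(items,a=.814):
    R=np.array([[np.cos(a),np.sin(a)],[np.sin(a),-np.cos(a)]])
    d={'scene':at('scene',un([(366.5,195)],150,145,6),.06)[0],'side':at('side',un([(298.5,221.5)],230,200,6),.06)[0]}
    for n,p,z,off in items:
        u=un([p],188,143,14) if n=='scene' else un([p],255,190,10)
        print(n,np.round((at(n,u,z)[0]-d[n])[:2]@R*1e3-[off,0],1))
E
python3 - <<'E'
from rel import *
rel([('scene',(300,280),.1211,0),('scene',(302,392),.1311,39),('side',(258,271),.1211,0)])
E
```

```text
scene [-0.2  0.3]
scene [0.  0.3]
side [-1.3 -0.7]
```

>>> {"fn": "arm_command", "kwargs": {
  "steps": [
    {"x":0.5,"y":0,"z":1.5,"rx":0,"ry":0,"rz":0,"claw":20},
    {"x":0,"y":0,"z":1,"rx":0,"ry":0,"rz":0,"claw":20},
    {"x":0,"y":0,"z":0,"rx":0,"ry":0,"rz":0,"claw":20}
  ]
}}

```text
t: 17.5
ee_pos: [0.5546, -0.1267, 0.1038]
orientation: [-3.141, 0.0, 0.814]
wrist_force: [-0.2, 0.3, -2.0]
width: 0.0287
```

>>> {"fn": "arm_command", "kwargs": {
  "steps": [
    {"x":0,"y":0,"z":0.7,"rx":0,"ry":0,"rz":0,"claw":20},
    {"x":0,"y":0,"z":0,"rx":0,"ry":0,"rz":0,"claw":20}
  ]
}}

```text
t: 17.75
ee_pos: [0.5546, -0.1268, 0.1031]
orientation: [-3.141, 0.0, 0.814]
wrist_force: [-0.4, -0.1, -1.9]
width: 0.0287
```

>>> {"fn": "arm_command", "kwargs": {
  "steps": [
    {"x":0,"y":0,"z":0.6,"rx":0,"ry":0,"rz":0,"claw":20},
    {"x":0,"y":0,"z":0,"rx":0,"ry":0,"rz":0,"claw":20}
  ]
}}

```text
t: 18.0
ee_pos: [0.5546, -0.1268, 0.1026]
orientation: [-3.141, 0.0, 0.814]
wrist_force: [-0.8, -0.5, -2.6]
width: 0.0286
```

>>> {"fn": "arm_command", "kwargs": {
  "steps": [
    {"x":0,"y":0,"z":0.5,"rx":0,"ry":0,"rz":0,"claw":20},
    {"x":0,"y":0,"z":0,"rx":0,"ry":0,"rz":0,"claw":20},
    {"x":0,"y":0,"z":0,"rx":0,"ry":0,"rz":0,"claw":20}
  ]
}}

```text
t: 18.38
ee_pos: [0.5548, -0.1268, 0.1023]
orientation: [3.141, -0.0, 0.814]
wrist_force: [-0.9, -0.0, -1.3]
width: 0.0292
```

>>> {"fn": "arm_command", "kwargs": {
  "steps": [
    {"x":0,"y":0,"z":0.5,"rx":0,"ry":0,"rz":0,"claw":20},
    {"x":0,"y":0,"z":0,"rx":0,"ry":0,"rz":0,"claw":20},
    {"x":0,"y":0,"z":0,"rx":0,"ry":0,"rz":0,"claw":20}
  ]
}}

```text
t: 18.75
ee_pos: [0.5548, -0.1268, 0.1021]
orientation: [3.141, -0.0, 0.814]
wrist_force: [-2.5, 1.0, 3.1]
width: 0.0288
```

>>> {"fn": "arm_command", "kwargs": {
  "steps": [
    {"x":0,"y":0,"z":-0.4,"rx":0,"ry":0,"rz":0,"claw":20},
    {"x":0,"y":0,"z":0,"rx":0,"ry":0,"rz":0,"claw":20}
  ]
}}

```text
t: 19.0
ee_pos: [0.5548, -0.1268, 0.1022]
orientation: [3.141, -0.0, 0.814]
wrist_force: [-1.3, -0.2, 2.0]
width: 0.029
```

```bash
python3 - <<'E'
from h import *
s=manip.sense();print(s['t'],s['ee_pos'],s['orientation'],s['width'],s['wrist_force'])
a=snap('scene','c15.png'); b=snap('side','s15.png')
A=cv2.resize(a[143:183,188:228],None,fx=14,fy=14,interpolation=cv2.INTER_CUBIC)
B=cv2.resize(b[190:245,255:300],None,fx=10,fy=10,interpolation=cv2.INTER_CUBIC)
cv2.imwrite('pics/c15y.png',A[:,:,::-1]);cv2.imwrite('pics/s15y.png',B[:,:,::-1])
E
```

```text
19.0 [ 0.55480933 -0.12684226  0.10215313] [ 3.14123479e+00 -1.44004735e-04  8.13788142e-01] 0.028961881591327353 [-1.34441806 -0.15443965  1.99874944]
```

View pics/c15y.png

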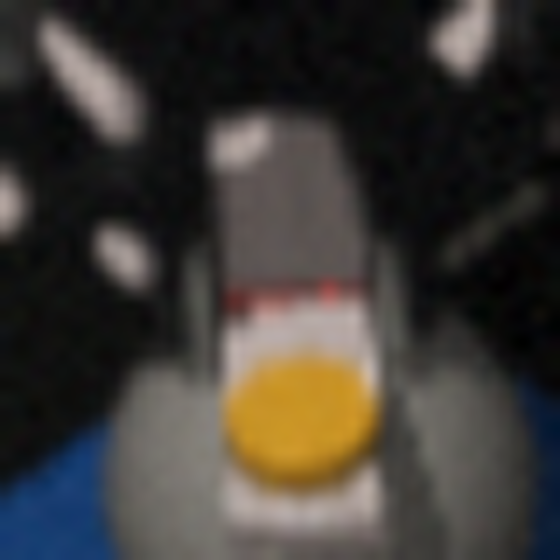

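View pics/s15y.png

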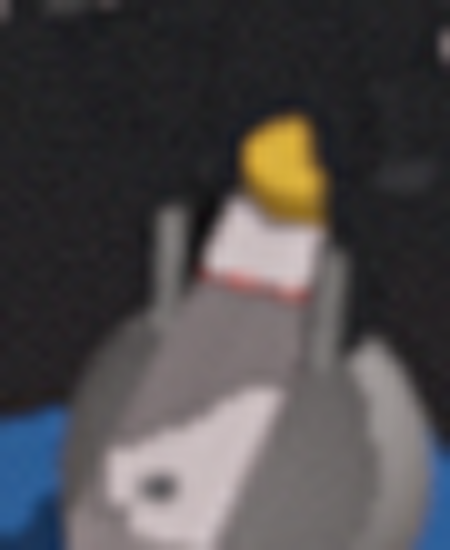

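```bash
python3 - <<'E'
from rel import *
rel([('scene',(300,297),.117,0),('scene',(303,411),.127,39),('side',(257,286),.117,0)])
E
```

```text
scene [0.6 0.6]
scene [1.2 0.4]
side [-1.6 -0.6]
```

Band is centred on the dome within about 1 mm. Releasing gently.

>>> {"fn": "arm_command", "kwargs": {
  "steps": [
    {"x":0,"y":0,"z":-0.3,"rx":0,"ry":0,"rz":0,"claw":20},
    {"x":0,"y":0,"z":0,"rx":0,"ry":0,"rz":0,"claw":29},
    {"x":0,"y":0,"z":0,"rx":0,"ry":0,"rz":0,"claw":31},
    {"x":0,"y":0,"z":0,"rx":0,"ry":0,"rz":0,"claw":33},
    {"x":0,"y":0,"z":0,"rx":0,"ry":0,"rz":0,"claw":36},
    {"x":0,"y":0,"z":0,"rx":0,"ry":0,"rz":0,"claw":40},
    {"x":0,"y":0,"z":0,"rx":0,"ry":0,"rz":0,"claw":45},
    {"x":0,"y":0,"z":0,"rx":0,"ry":0,"rz":0,"claw":45}
  ]
}}

```text
t: 20.1
ee_pos: [0.5547, -0.1268, 0.1024]
orientation: [3.141, -0.0, 0.814]
wrist_force: [-0.3, -0.2, -0.0]
width: 0.0447
```

```bash
python3 - <<'E'
from h import *
s=manip.sense();print(s['t'],s['ee_pos'],s['orientation'],s['width'],s['wrist_force'])
snap('wrist','w16.png')
a=snap('scene','c16.png'); b=snap('side','s16.png')
B=cv2.resize(b[180:290,230:350],None,fx=5,fy=5,interpolation=cv2.INTER_CUBIC)
cv2.imwrite('pics/s16y.png',B[:,:,::-1])
E
```

```text
20.1 [ 0.55472877 -0.12680842  0.10237164] [ 3.14148629e+00 -3.30272133e-05  8.13773287e-01] 0.044691816626389484 [-0.30029716 -0.23703925 -0.00515648]
```

View pics/w16.png

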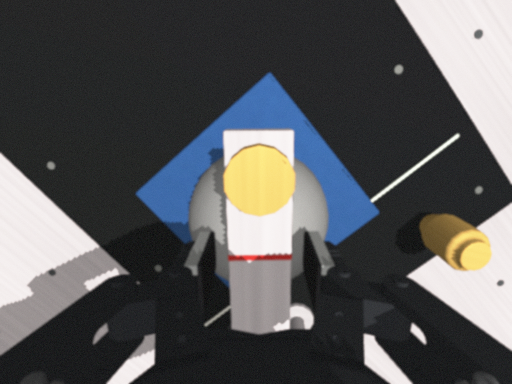

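View pics/s16y.png

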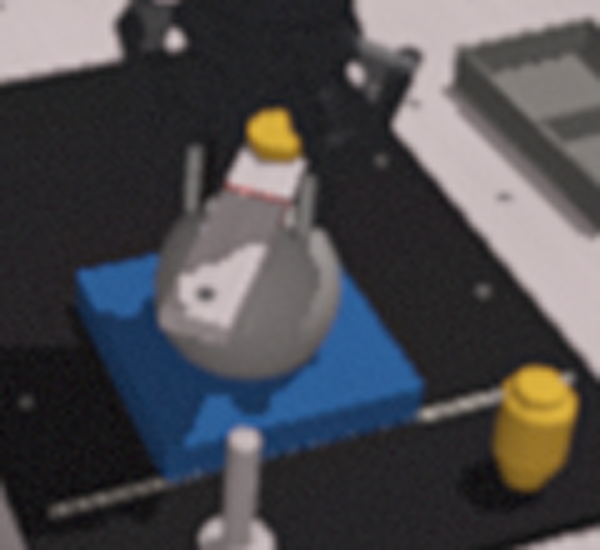

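Released; the arm's picture in the wrist view is unchanged (band row 258, disc (259,180)), so it is level. Withdrawing straight up.

>>> {"fn": "arm_command", "kwargs": {
  "steps": [
    {"x":0,"y":0,"z":0,"rx":0,"ry":0,"rz":0,"claw":50},
    {"x":0,"y":0,"z":-6,"rx":0,"ry":0,"rz":0,"claw":50},
    {"x":0,"y":0,"z":-12,"rx":0,"ry":0,"rz":0,"claw":50},
    {"x":0,"y":0,"z":-30,"rx":0,"ry":0,"rz":0,"claw":50},
    {"x":0,"y":0,"z":-40,"rx":0,"ry":0,"rz":0,"claw":50},
    {"x":0,"y":0,"z":-40,"rx":0,"ry":0,"rz":0,"claw":50},
    {"x":0,"y":0,"z":0,"rx":0,"ry":0,"rz":0,"claw":50},
    {"x":0,"y":0,"z":0,"rx":0,"ry":0,"rz":0,"claw":50},
    {"x":0,"y":0,"z":0,"rx":0,"ry":0,"rz":0,"claw":50},
    {"x":0,"y":0,"z":0,"rx":0,"ry":0,"rz":0,"claw":50},
    {"x":0,"y":0,"z":0,"rx":0,"ry":0,"rz":0,"claw":50},
    {"x":0,"y":0,"z":0,"rx":0,"ry":0,"rz":0,"claw":50}
  ]
}}

```text
t: 21.75
ee_pos: [0.5546, -0.1268, 0.23]
orientation: [-3.141, 0.0, 0.814]
wrist_force: [0.3, -0.3, 0.1]
width: 0.0502
```

```bash
python3 - <<'E'
from prof import *
s=manip.sense();print(s['t'],s['ee_pos'],s['wrist_force'])
b=np.mean([manip.snapshot('scene').astype(float) for _ in range(2)],0)
ys=np.arange(-.008,.0121,.001)
show(prof('scene',b,.034,.0,.045,ys),ys)
snap('wrist','w17.png'); A=cv2.resize(b.astype(np.uint8)[120:230,150:260],None,fx=5,fy=5,interpolation=cv2.INTER_CUBIC);cv2.imwrite('pics/c17y.png',A[:,:,::-1])
b=np.mean([manip.snapshot('side').astype(float) for _ in range(2)],0)
for lo,hi in((-.078,-.045),(.0,.025),(.025,.047)):
  m=prof('side',b,.012,lo,hi,ys); print(np.round(m[:,2]-.91*m[:,0]).astype(int).tolist())
B=cv2.resize(b.astype(np.uint8)[180:290,230:350],None,fx=5,fy=5,interpolation=cv2.INTER_CUBIC);cv2.imwrite('pics/s17y.png',B[:,:,::-1])
E
```

```text
21.75 [ 0.55460441 -0.12675352  0.22998735] [ 0.31421774 -0.31817104  0.07558825]
-8:14/15 -7:14/18 -6:14/23 -5:15/30 -4:15/41 -3:17/53 -2:18/65 -1:19/77 0:20/87 1:20/95 2:21/100 3:22/104 4:22/106 5:23/107 6:23/107 7:24/107 8:25/106 9:26/106 10:27/106 11:29/105 12:30/105
[2, 2, 4, 5, 9, 14, 21, 28, 36, 44, 51, 57, 61, 63, 65, 66, 66, 66, 66, 66, 67]
[1, 2, 3, 6, 12, 20, 30, 40, 49, 57, 64, 67, 69, 71, 71, 70, 70, 69, 69, 69, 69]
[1, 2, 3, 7, 12, 20, 29, 38, 48, 56, 62, 66, 69, 70, 70, 70, 69, 68, 68, 68, 69]
```

View pics/c17y.png

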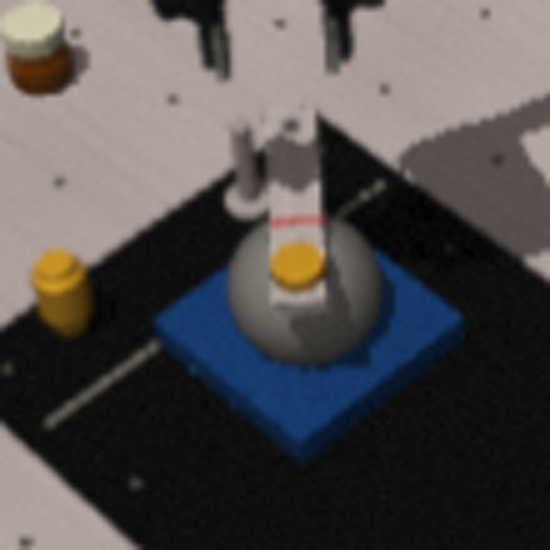

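View pics/s17y.png

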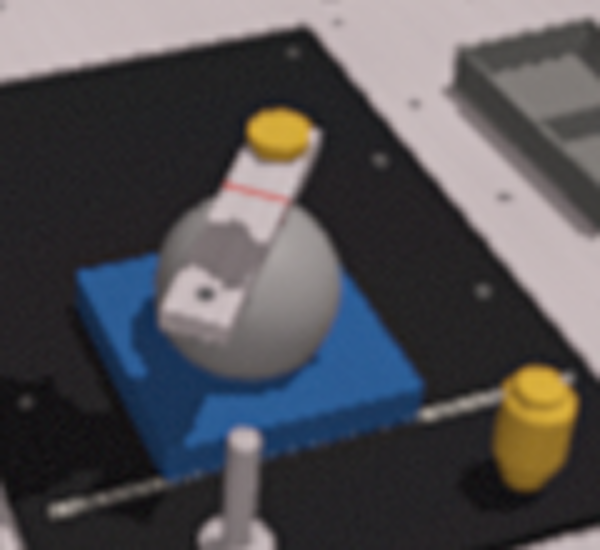

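View pics/w17.png

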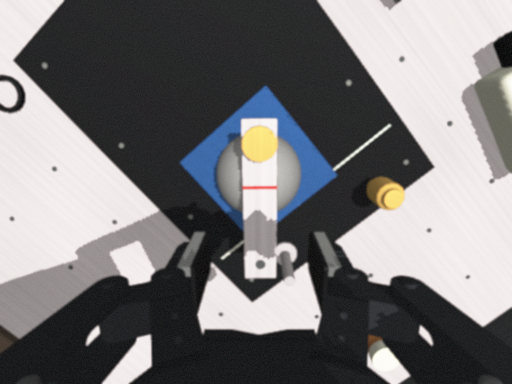

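```bash
python3 - <<'E'
from h import *
l=at('wrist',[(390,126),(338,167),(223,257)],.012)[:,:2]; c=at('wrist',[(337,174),(181,162),(265,86)],.034)[:,:2]
d=l[0]-l[2];L=np.linalg.norm(d);d/=L;n=np.array([-d[1],d[0]])
print(L,(c-l[2])@n*1e3,(l-l[2])@n*1e3,(c-l[2])@d*1e3)
print(manip.finish_job())
E
```

```text
0.2668658499604087 [  1.06979853 128.01600458 129.14806037] [-1.31034915e-15 -8.90255152e-02  0.00000000e+00] [182.57273941  54.02313157 180.67215357]
the job is handed in; nothing more can be done
None
```

The rest is pushed to the white line and the counterweight arm is balanced level on the dome, released. The job is handed in; it reports no verdict.

- **Rest at the line:** I pushed it across the plate with both fingertips, without lifting it, until its leading edge covered the line. The scene and side cameras put the edge about 1.1–1.6 mm past the line's middle. The wrist camera gives about 1 mm short of it instead. All of these are inside the 4 mm limit, and the three cameras disagree by about 2.5 mm.
- **Square and centred:** the rest is turned about 0.01–0.02 rad from the plate, and its middle is about 13 mm from the line's middle.
- **Balance:** I gripped the arm at its red band, set it on the dome and let go. Just before release the band was within about 1.6 mm of the dome top by both cameras.
- **After backing off:** pictures taken over a second after letting go show it level and still, weight up. The edge readings at the line had not changed.
- **Robot and bystanders:** the fingers are about 13 cm clear above. No bystander looked moved in the pictures, but I did not measure their positions again. Robot time was about 22 s.

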